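# Weigh a clipped baduk stone on the spring scale

## Robot

A 6-joint arm with a two-finger parallel gripper is mounted at the origin on the work surface. World frame = base frame: x ahead of the robot, y to its left, z up, the work surface at z = 0. Lengths are in m, angles in rad, forces in N, time in s.
With the tool pointing down it reaches from about 0.375 to 0.975 m from the base axis. Payload 3.8 kg.
Tool frame: the origin (TCP) lies between the finger pads; the fingertips stand 14 mm ahead of it and the grasp point (between the pads) lies 5 mm behind it (bot.tips_ahead is the x of the fingertips in the tool frame, in m); x points along the fingers, z is the direction in which the jaws open and shut, and the axes are right-handed (so a half turn about x gives the same grasp; the last joint's range is limited). The gripper opens to 85 mm and grips with 20 to 120 N. Pads are 22 mm wide; open, the fingers measure 114 mm over their backs; the gripper's body (76 mm by 85 mm) begins 54 mm behind the grasp point. The pads swing forward as they close: fully open they stand 13 mm farther back than shut.
Start: joints at [-1.174, 0.264, 1.604, -0, 1.274, -0.037], TCP at [0.284, -0.612, 0.245] pointing down, gripper open.
Joint ranges: [-2.63, 2.63], [-0.94, 2.18], [0.31, 2.57], [-1.31, 4.45], [0, 2.66], [-2.55, 2.55]. Speed limits (rad/s): [2.57, 2.57, 3.14, 3.14, 3.14, 3.14].

## Interface

Orientations are given as a unit quaternion [w, x, y, z].
In Python, from cell import bot gives the robot as it stands.
- The arm moves only by the tool move_arm, never from a script. Its argument "moves" is text: rows parted by semicolons, each of 7 numbers parted by spaces: the turn, a rotation vector about the tool's x, y, z each as a share of 60 degrees, from -1 to 1, then the shift along the tool's x, y, z each as a share of 500 mm, from -1 to 1, then the closure in counts, from 0 (fully open) to 255 (shut). In form: rx ry rz x y z grip; .... A call has 1 to 5 rows; each row is the pose to reach, as a shift and turn from the pose commanded when the call began, along the tool's axes at that moment; what a row does not reach only later rows make up. A row lasts 1/10 s, in which the tool goes at most 50 mm and 8.59 degrees, less where a joint would pass 70% of its speed; a pose out of reach is approached as far as the arm can. A call with a number of a shift or a turn outside -1 to 1 is refused whole. A call with a gripper value outside its range is refused whole. The fingers move at their own pace and stop on an object; the grip force is fixed at half the most. Time passes only in rows, so rows that repeat a pose let the fingers close. It gives the time, the measured TCP pose, the force and the opening at its end, in the units of the state.
- bot.read_state(): the state, without advancing time (a new reading comes with each control period).
- bot.capture(name): name is "scene" or "side" or "wrist"; returns a dict with "image" (400x640x3 uint8, red, green, blue), "fx", "fy", "cx", "cy" (pixels), "T" (4x4, takes a point from camera to world coordinates). Camera axes: x right, y up, looking along -z (the intrinsics and any distortion apply to the point x, -y, -z); pixel columns grow to the right and rows downward; lengths in m; the calibration is good to about 2 mm. A picture is of the moment at which its call begins. There is no depth.
- bot.job_done(): hands the job in, once; it reports no verdict.
Trained networks look in a picture, given as the dict that the camera call returned (one of the last four; its "shot" number tells which), for a name from the list of things; names that differ only in an ending like _2 or _b are one class to them, and where a whole thing is asked for, a point or a joint stands for the part that bears it (a point fixed in the world has none). Each returns a list of dicts, best first, with "p" (0 to 1); they miss things now and then, are a little off and sometimes report something else, mostly with a low value. They report only what shows in the picture. A call takes as long as a camera call. They do not tell look-alikes from the thing itself.
- bot.trace(picture, label): "region" (400x640 bool, what is visible of it).
- bot.place_of(picture, label): "point" ([x, y, z] in m, in world coordinates, good to about 4 mm: a listed point, or the origin of a listed thing).
The state is a dict: "time": time; "qpos": joint angles; "qd": joint speeds; "joint_efforts": joint torques, N m; "tcp_pos": TCP position; "ee_rot": TCP orientation; "contact_force": force on the tool from outside, world axes, zero at the start; "moment": the same for the moment, N m; "grip_width": finger opening in m.
Only numpy, scipy, OpenCV 4.12 (cv2) and the standard library are available. Lean on these libraries where they do the work, as an engineer would, in place of code of your own. Each camera call takes 0.05 s, during which the arm holds its last target.

## Task

Weigh the white stone in its brass clip arm: hang the arm by its eye on the scale's sprung hook, lowering it gently until the scale carries all of its weight, so that the hook neither jumps nor bounces when you let go, and leave it hanging untouched until it has been still for about two seconds. Then lift it off the hook again and stand it gently upright in the middle of the celadon dish. Do not strain the scale, and leave the other things on the bench alone.

Things in the scene. Friction and masses are not known exactly. Their poses are not given: they have to be found in the camera images.
- clip_grip (a point): centre of the black grip block (16 x 16 mm, 44 mm high) on top of the brass clip arm, 126 mm above the foot's underside, 31 mm above clip_eye; z up. The loose arm stands upright on its foot, is 148 mm tall and weighs 0.3 to 0.9 kg (not known beforehand: feel it). At 44 mm height a spring clip on its -y side holds a white 22 mm stone, reaching 55 mm from the axis; a brass ball balances it on +y
- clip_eye (a point): middle of the underside of the top bar of the clip arm's eye, 95 mm above the foot's underside, on the axis; it rests on the hook. The eye is an open window 32 mm wide (along y) and 35 mm high, 60 to 95 mm above the underside; the hook passes through it along x. Its round top bar is 7 mm thick, along y. Axes as the clip arm
- clip_foot (a point): centre of the underside of the clip arm's round brass foot, 48 mm across and 26 mm high; axes as the clip arm, z up
- scale: spring scale fixed to the bench: grey base 110 x 120 x 16 mm, steel column 20 mm thick, green spring housing 44 x 48 mm on top, 264 mm high overall. Origin under the column's axis; z up; the hook sticks out 127 mm from the column along this body's -x, the seat lies at 115 mm. Fit for 15 N at most, more strains it
- hook_seat (a point): centre of the top face of the hook's seat, 170 mm above the bench when empty, moving down with the hook. Flat steel bar 8 mm wide (y), 6 mm thick. To -x it ends 14 mm away in an upturned tip rising 10 mm (inner face at 9 mm); to +x, from 10 mm on, a ramp rises about 7 mm, then the bar runs on to the column. Nothing stands over it. Axes as the scale, z up
- hook (a joint): how far the hook is pulled down, m: 0 empty, 0.045 at its stop. A spring of 300 N/m holds it (0.01 m is 3 N), with little damping, so it bounces when the arm is let go unless the spring carries just its weight by then, neither less nor more: half a newton off already shows
- dish_floor (a point): centre of the inner floor of the celadon sample dish, 6 mm above its underside. Loose round dish, 128 mm across the rim, 20 mm high, flat inner floor about 84 mm across, 0.45 kg
- chuck_key: T-shaped lathe chuck key of blued steel, 100 x 100 x 24 mm, lying loose; bystander. Origin under its cross bar region, shaft along x
- puck: loose grey rubber polishing puck, 54 mm across, 20 mm high; bystander. Origin at its underside
- stone_bowl: closed dark wooden bowl for stones, 120 mm across, 82 mm high, loose; bystander. Origin at its underside
- compound_jar: white closed jar, 64 mm across, 75 mm high, loose; bystander. Origin at its underside
- brush: loose hand brush lying flat; bystander
Not all that is in view belongs to the job. Leave any blue, green or turquoise look-alike of the part that bears dish_floor alone.

How it is judged:
By the outcome, as a careful person would: the job done as asked, in the order asked, and still so for the second after the job is handed in, with the robot touching nothing.
It also fails if it takes over 72 s, if anything falls off the work surface, if the arm or the gripper's body presses on something with over 40 N, if the wrist force passes 120 N, or if a joint passes its speed limit or range.

## Working session

There is one attempt and no reset: what is moved stays moved. The work goes in short steps, Python scripts to look and compute and a tool call to move; the robot and the scene stay as the last step left them, time stands still between calls to the robot, and variables do not carry over. Pictures are saved under pics/ and viewed, and the job is handed in when it is done.

Besides the shell and the picture viewer there is one more tool, called after "Request:" as a command line: name --argument value ..., lists and objects as JSON in quotes. move_arm: Moves the arm, as the interface text tells. Shift numbers are shares of 500 mm and turn numbers shares of 60 degrees, none past 1 either way. Its arguments: {"type":"object","properties":{"moves":{"type":"string"}},"required":["moves"]}

```bash
ls; mkdir -p pics; python3 - <<'E'
from cell import bot
import cv2,numpy as np
print(bot.read_state(), bot.tips_ahead)
for n in ["scene","side","wrist"]:
    c=bot.capture(n)
    cv2.imwrite(f"pics/a_{n}.png",c["image"][:,:,::-1])
    print(n,c["fx"],c["cx"],c["cy"],np.round(c["T"],3).tolist())
    for l in ["clip_grip","clip_eye","clip_foot","hook_seat","scale","dish_floor","chuck_key","puck","stone_bowl","compound_jar","brush"]:
        print(l,[(round(d["p"],2),np.round(d["point"],3).tolist()) for d in bot.place_of(c,l)][:4])
E
```

```text
pics
{'time': 0.0, 'qpos': array([-1.17389180e+00,  2.64769505e-01,  1.60539754e+00,  1.90407626e-05,
        1.27373920e+00, -3.68779779e-02]), 'qd': array([ 0.0004711 ,  0.00087313, -0.00233618, -0.0004135 ,  0.0003931 ,
       -0.00104368]), 'joint_efforts': array([ 7.90528993e-04, -5.15101647e+01, -3.67322910e+01, -3.84679561e-04,
        1.28774767e-02, -9.32464218e-06]), 'tcp_pos': array([ 0.28344363, -0.61180654,  0.2439383 ]), 'ee_rot': array([ 0.59521254,  0.3811604 ,  0.59655044, -0.38021883]), 'contact_force': array([0.31863923, 0.09808705, 0.26008784]), 'moment': array([-0.00172194,  0.05225668,  0.05765192]), 'grip_width': 0.08547327120479348} 0.014
scene 490.1887445321381 317.67978147855615 202.21020062005667 [[0.427, -0.684, 0.591, 1.443], [0.904, 0.337, -0.264, -0.409], [-0.019, 0.647, 0.763, 1.245], [0.0, 0.0, 0.0, 1.0]]
clip_grip [(0.72, [0.451, 0.071, 0.131])]
clip_eye [(0.94, [0.451, 0.069, 0.093])]
clip_foot [(0.82, [0.456, 0.065, 0.001]), (0.25, [0.727, -0.053, -0.002])]
hook_seat [(0.69, [0.685, -0.333, 0.167])]
scale [(0.67, [0.569, -0.318, -0.003])]
dish_floo
[... 764 characters left out ...]
, -0.001])]
scale [(0.63, [0.577, -0.32, -0.004])]
dish_floor [(0.94, [0.563, 0.24, 0.004]), (0.83, [0.744, 0.273, 0.012]), (0.78, [0.368, 0.196, 0.005]), (0.61, [0.566, -0.044, 0.002])]
chuck_key [(0.72, [0.362, -0.277, -0.003])]
puck [(0.55, [0.73, -0.05, -0.003])]
stone_bowl [(0.86, [0.761, 0.067, -0.002])]
compound_jar [(0.48, [0.382, 0.41, -0.002])]
brush [(0.72, [0.484, -0.451, -0.0])]
wrist 298.433149533373 319.32231418749325 202.2949128108456 [[0.42, 0.867, 0.27, 0.352], [-0.908, 0.401, 0.124, -0.58], [-0.0, -0.297, 0.955, 0.374], [0.0, 0.0, 0.0, 1.0]]
clip_grip []
clip_eye []
clip_foot []
hook_seat []
scale []
dish_floor []
chuck_key []
puck []
stone_bowl []
compound_jar []
brush []
```

View pics/a_scene.png

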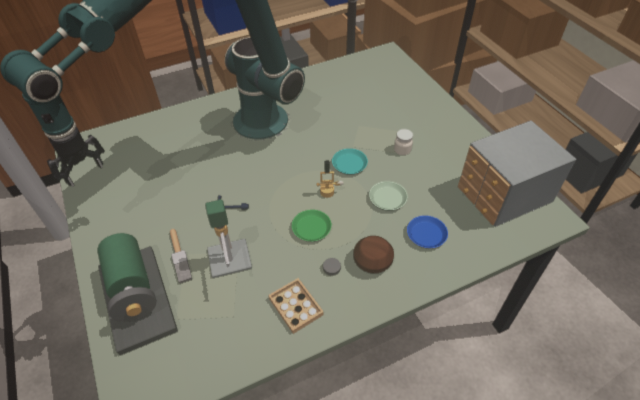

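View pics/a_side.png

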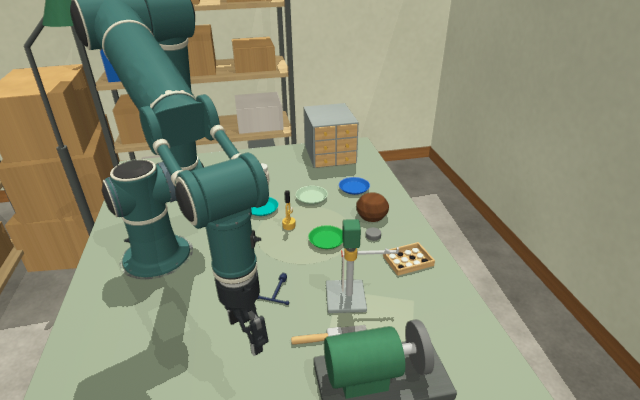

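The candidates for the dish in the scene picture are celadon (388,197), green (311,227), turquoise (349,161) and blue (428,233). I choose the pale celadon one at about (0.564, 0.240). The clip arm is at (327,180) and the scale at (225,240). Next I'll crop these and write helpers.

```bash
cat > h.py <<'E'
from cell import bot
import numpy as np,cv2
from scipy.spatial.transform import Rotation as R
def rot(q): return R.from_quat([q[1],q[2],q[3],q[0]])
def pt(c,P):
    T=np.array(c["T"]); p=T[:3,:3].T@(np.array(P)-T[:3,3]); x,y,z=p[0],-p[1],-p[2]
    return np.array([c["fx"]*x/z+c["cx"],c["fy"]*y/z+c["cy"]])
def ray(c,u,v,z):
    T=np.array(c["T"]); d=T[:3,:3]@np.array([(u-c["cx"])/c["fx"],-(v-c["cy"])/c["fy"],-1]); o=T[:3,3]
    return o+d*(z-o[2])/d[2]
def down(yaw):  # jaw axis (tool z) along world yaw, tool x down
    z=np.array([np.cos(yaw),np.sin(yaw),0]); x=np.array([0,0,-1.]); y=np.cross(z,x)
    return R.from_matrix(np.c_[x,y,z])
def plan(P,yaw):
    s=bot.read_state(); r=rot(s["ee_rot"]); t=down(yaw)
    rv=np.degrees((r.inv()*t).as_rotvec())/60; sh=r.inv().apply(np.array(P)-s["tcp_pos"])/0.5
    print("plan",np.round(rv,4),np.round(sh,4))
def st():
    s=bot.read_state(); m=rot(s["ee_rot"]).as_matrix()
    print("t",round(s["time"],2),"tcp",np.round(s["tcp_pos"],4),"zyaw",round(np.degrees(np.arctan2(m[1,2],m[0,2])),2),"xaxis",np.round(m[:,0],3),"F",np.round(s["contact_force"],2),"M",np.round(s["moment"],3),"w",round(s["grip_width"],4),"q",np.round(s["qpos"],2))
E
python3 - <<'E'
from h import *
st()
c=bot.capture("scene"); im=c["image"][:,:,::-1]
a=cv2.resize(im[150:220,280:420],None,fx=5,fy=5,interpolation=cv2.INTER_CUBIC)
cv2.imwrite("pics/b1.png",a)
a=cv2.resize(im[180:290,190:270],None,fx=5,fy=5,interpolation=cv2.INTER_CUBIC)
cv2.imwrite("pics/b2.png",a)
plan([0.44,-0.30,0.33],np.radians(-65))
for y in (0,90,-90,180): plan([0.44,-0.05,0.35],np.radians(y))
E
```

```text
t 1.8 tcp [ 0.2837 -0.6125  0.2453] zyaw -65.15 xaxis [ 0.  0. -1.] F [ 0.83 -0.11 -0.33] M [ 0.004  0.016 -0.034] w 0.0851 q [-1.17  0.26  1.6   0.    1.27 -0.04]
plan [-0.0024 -0.      0.    ] [-0.1695  0.5463 -0.4357]
plan [-1.0857 -0.      0.    ] [-0.2095  0.7565 -0.8894]
plan [-2.5857 -0.     -0.    ] [-0.2095  0.7565 -0.8894]
plan [ 0.4143 -0.      0.    ] [-0.2095  0.7565 -0.8894]
plan [1.9143 0.     0.    ] [-0.2095  0.7565 -0.8894]
```

View pics/b1.png

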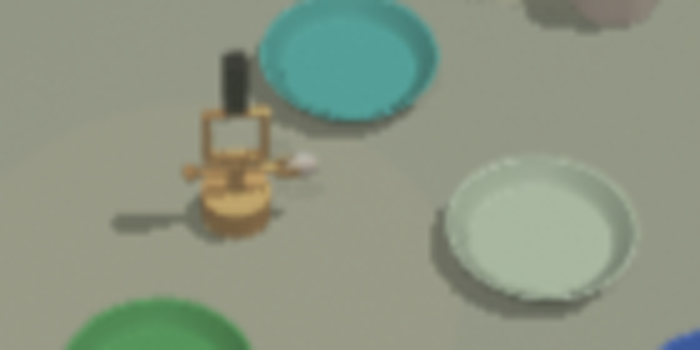

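View pics/b2.png

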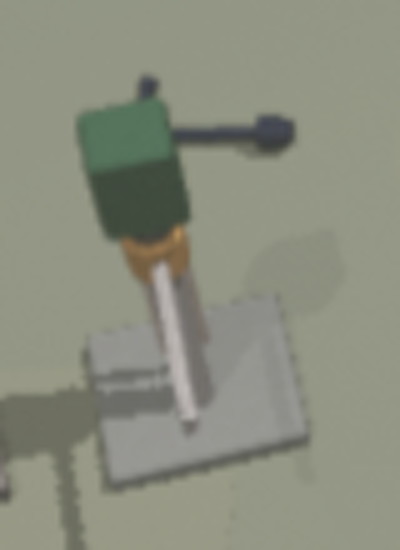

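The b1 crop shows the clip arm with its stone on the right at about scene (341,182), its brass ball at (318,185), and the pale celadon dish at (388,196). In b2 the hook bar runs from the housing (222,233) to its tip at (228,264). Next I'll work out the yaws.

```bash
python3 - <<'E'
from h import *
c=bot.capture("scene")
s=ray(c,280+303/5,150+160/5,.044); b=ray(c,280+191/5,150+173/5,.044)
print(s,b,np.degrees(np.arctan2(*(s-b)[1::-1])))
# base edges corners top z=.016
cor=[(85,340),(275,295),(308,435),(108,485)]
P=[ray(c,190+u/5,180+v/5,.016) for u,v in cor]
for p in P: print(np.round(p,3))
d=lambda a,b: np.degrees(np.arctan2(*(b-a)[1::-1]))
print(d(P[0],P[1]),d(P[3],P[2]),d(P[0],P[3]),d(P[1],P[2]))
print("tip",ray(c,190+190/5,180+415/5,.18))
cs=bot.capture("side"); im=cs["image"][:,:,::-1]
cv2.imwrite("pics/b3.png",cv2.resize(im[180:320,300:440],None,fx=4,fy=4,interpolation=cv2.INTER_CUBIC))
cv2.imwrite("pics/b4.png",cv2.resize(im[170:250,240:340],None,fx=6,fy=6,interpolation=cv2.INTER_CUBIC))
E
```

```text
[0.46713906 0.11239313 0.044     ] [0.44474019 0.04059934 0.044     ] 72.67265378944306
[ 0.508 -0.367  0.016]
[ 0.527 -0.25   0.016]
[ 0.633 -0.267  0.016]
[ 0.614 -0.385  0.016]
80.6527538288333 80.85548481543577 -9.810594670248317 -9.281390587606232
tip [ 0.70246028 -0.33700601  0.18      ]
```

View pics/b3.png

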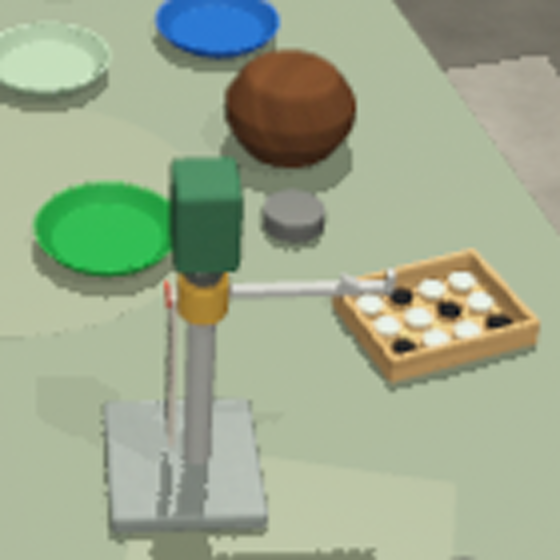

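View pics/b4.png

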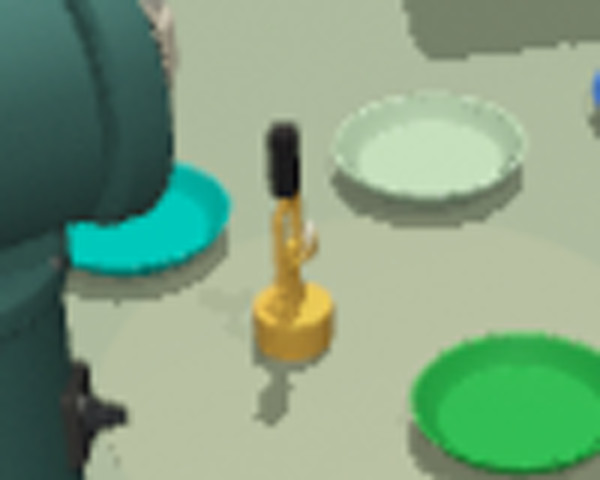

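Request:
move_arm --moves "0 0 0 -0.17 0.1 -0.08 0; 0 0 0 -0.17 0.2 -0.16 0; 0 0 0 -0.17 0.3 -0.24 0; 0 0 0 -0.17 0.4 -0.32 0; 0 0 0 -0.17 0.5 -0.4 0"

```text
time: 2.45
tcp_pos: [0.3844, -0.4106, 0.3258]
ee_rot: [0.597, 0.381, 0.595, -0.381]
contact_force: [1.0, -0.0, -0.6]
grip_width: 0.0854
```

The scale's -x (hook) points at yaw ≈ -9.5° with the seat at about (0.685, -0.336), and the arm's -y points at about 73°. So I'll use a jaw yaw of about 73°.

```bash
python3 - <<'E'
from h import *
st(); plan([0.43,-0.17,0.33],np.radians(-22)); plan([0.43,0.0,0.33],np.radians(-22))
E
```

```text
t 2.45 tcp [ 0.3844 -0.4106  0.3258] zyaw -65.19 xaxis [ 0.002 -0.002 -1.   ] F [ 0.97 -0.04 -0.62] M [ 0.04  -0.013 -0.018] w 0.0854 q [-0.86  0.01  1.74  0.    1.39  0.27]
plan [-0.7198  0.0022 -0.    ] [-0.0089  0.2847 -0.3984]
plan [-0.7198  0.0022 -0.    ] [-0.0095  0.4274 -0.7071]
```

Request:
move_arm --moves "-0.14 0 0 0 0.05 -0.09 0; -0.28 0 0 0 0.1 -0.18 0; -0.42 0 0 0 0.15 -0.27 0; -0.57 0 0 0 0.19 -0.36 0; -0.71 0 0 0 0.24 -0.44 0"

```text
time: 2.95
tcp_pos: [0.3993, -0.1608, 0.3248]
ee_rot: [0.694, 0.138, 0.693, -0.138]
contact_force: [0.6, 0.6, 1.1]
grip_width: 0.0854
```

```bash
python3 - <<'E'
from h import *
st(); plan([0.43,-0.03,0.33],np.radians(30)); 
E
```

```text
t 2.95 tcp [ 0.3993 -0.1608  0.3248] zyaw -22.45 xaxis [ 0.001 -0.    -1.   ] F [0.57 0.55 1.1 ] M [ 0.047 -0.046  0.048] w 0.0854 q [-0.44 -0.26  1.98  0.    1.42 -0.05]
plan [-8.742e-01  9.000e-04  4.000e-04] [-0.0104  0.2652 -0.0432]
```

Request:
move_arm --moves "-0.14 0 0 0 0.05 -0.01 0; -0.28 0 0 0 0.1 -0.02 0; -0.43 0 0 0 0.16 -0.03 0; -0.57 0 0 0 0.21 -0.04 0; -0.71 0 0 0 0.26 -0.04 0"

```text
time: 3.45
tcp_pos: [0.4316, -0.0337, 0.3249]
ee_rot: [0.696, -0.124, 0.696, 0.124]
contact_force: [-0.5, -0.7, -0.1]
grip_width: 0.0854
```

Request:
move_arm --moves "-0.14 0 0 0 0 0 0; -0.28 0 0 0 0 0 0; -0.43 0 0 0 0 0 0; -0.57 0 0 0 0 0 0; -0.71 0 0 0 0 0 0"

```text
time: 3.95
tcp_pos: [0.4318, -0.0349, 0.3247]
ee_rot: [0.604, -0.368, 0.604, 0.368]
contact_force: [-0.0, 0.2, -0.2]
grip_width: 0.0859
```

```bash
python3 - <<'E'
from h import *
st()
c=bot.capture("wrist")
cv2.imwrite("pics/c_w.png",c["image"][:,:,::-1])
for l in ["clip_grip","clip_eye","clip_foot","dish_floor"]:
    print(l,[(round(d["p"],2),np.round(d["point"],3).tolist(),pt(c,d["point"]).round()) for d in bot.place_of(c,l)][:3])
E
```

```text
t 3.95 tcp [ 0.4318 -0.0349  0.3247] zyaw 62.77 xaxis [ 0. -0. -1.] F [-0.05  0.21 -0.18] M [-0.003  0.    -0.043] w 0.0859 q [-0.14 -0.25  1.98  0.    1.41 -1.23]
clip_grip [(0.73, [0.453, 0.066, 0.131], array([411., 157.]))]
clip_eye [(0.79, [0.456, 0.067, 0.094], array([403., 154.]))]
clip_foot [(0.9, [0.448, 0.065, 0.004], array([384., 141.]))]
dish_floor [(0.88, [0.573, -0.043, 0.003], array([354., 240.])), (0.85, [0.744, 0.267, 0.004], array([568., 246.])), (0.61, [0.567, 0.237, 0.007], array([521., 160.]))]
```

View pics/c_w.png

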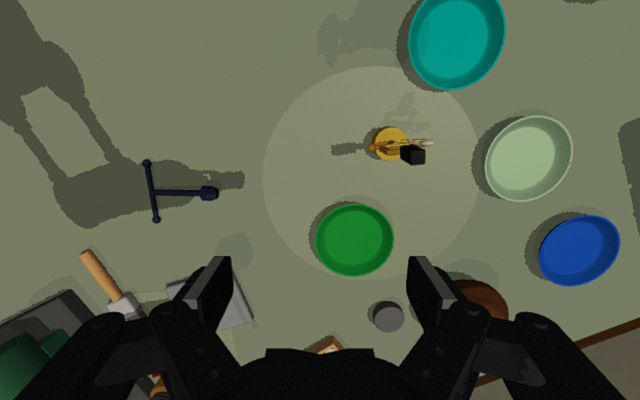

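The wrist picture shows the clip arm's grip at about (412,155) with the stone pointing right, the celadon dish at (528,158) and the green dish at (354,240). I'll move over the arm to look closer.

```bash
python3 - <<'E'
from h import *
st(); plan([0.452,0.069,0.26],np.radians(72.7)); 
E
```

```text
t 4.2 tcp [ 0.4318 -0.035   0.3246] zyaw 62.23 xaxis [ 0. -0. -1.] F [-0.22  0.34  0.54] M [ 0.035 -0.021  0.038] w 0.0855 q [-0.14 -0.25  1.98  0.    1.41 -1.22]
plan [-1.744e-01  1.000e-04  2.000e-04] [0.1293 0.0612 0.2029]
```

Request:
move_arm --moves "-0.14 0 0 0.05 0.03 0.09 0; -0.174 0 0 0.1 0.061 0.18 0; -0.174 0 0 0.129 0.061 0.203 0; -0.174 0 0 0.129 0.061 0.203 0"

```text
time: 4.6
tcp_pos: [0.4502, 0.0708, 0.257]
ee_rot: [0.567, -0.419, 0.57, 0.421]
contact_force: [-1.0, -0.6, -0.2]
grip_width: 0.0854
```

```bash
python3 - <<'E'
from h import *
st()
c=bot.capture("wrist")
cv2.imwrite("pics/d_w.png",c["image"][:,:,::-1])
for l in ["clip_grip","clip_eye","clip_foot","dish_floor"]:
    print(l,[(round(d["p"],2),np.round(d["point"],3).tolist(),pt(c,d["point"]).round()) for d in bot.place_of(c,l)][:3])
st()
E
```

```text
t 4.6 tcp [0.4502 0.0708 0.257 ] zyaw 72.91 xaxis [-0.005 -0.    -1.   ] F [-0.96 -0.57 -0.16] M [-0.026  0.034  0.016] w 0.0854 q [ 0.1  -0.17  2.03  0.    1.28 -1.17]
clip_grip [(0.74, [0.452, 0.067, 0.129], array([316., 203.]))]
clip_eye [(0.72, [0.454, 0.073, 0.092], array([322., 192.]))]
clip_foot [(0.57, [0.452, 0.068, 0.002], array([318., 174.])), (0.26, [0.358, -0.278, -0.001], array([ 49., 182.]))]
dish_floor [(0.94, [0.368, 0.2, 0.008], array([404.,  75.])), (0.76, [0.569, 0.237, 0.007], array([462., 220.])), (0.74, [0.573, -0.046, 0.0], array([268., 274.]))]
t 4.85 tcp [0.4525 0.0683 0.2614] zyaw 72.75 xaxis [ 0.002 -0.    -1.   ] F [-0.76 -1.1   0.84] M [ 0.012 -0.014 -0.005] w 0.0855 q [ 0.1  -0.17  2.03 -0.    1.28 -1.17]
```

View pics/d_w.png

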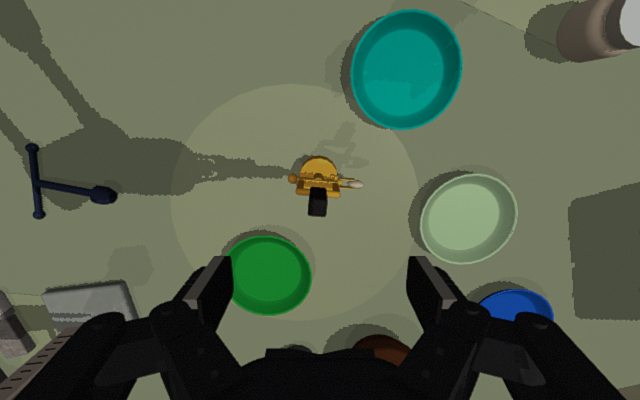

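The arm sits centred at (318,190) and the jaws are at columns 222 and 420. I'll zoom in to refine yaw and offset.

```bash
python3 - <<'E'
from h import *
c=bot.capture("wrist"); np.savez("d.npz",**{k:c[k] for k in ("image","fx","fy","cx","cy","T")})
im=c["image"][:,:,::-1]
a=cv2.resize(im[140:230,270:380],None,fx=6,fy=6,interpolation=cv2.INTER_CUBIC)
cv2.imwrite("pics/d2.png",a)
for n,P in dict(grip_top=[.4525,.0683,.148],tcp=[.4525,.0683,.2614]).items(): print(n,pt(c,P))
print(bot.read_state()["tcp_pos"])
E
```

```text
grip_top [318.92013477 203.62046732]
tcp [318.86634569 274.2188868 ]
[0.45244777 0.06824976 0.26138624]
```

View pics/d2.png

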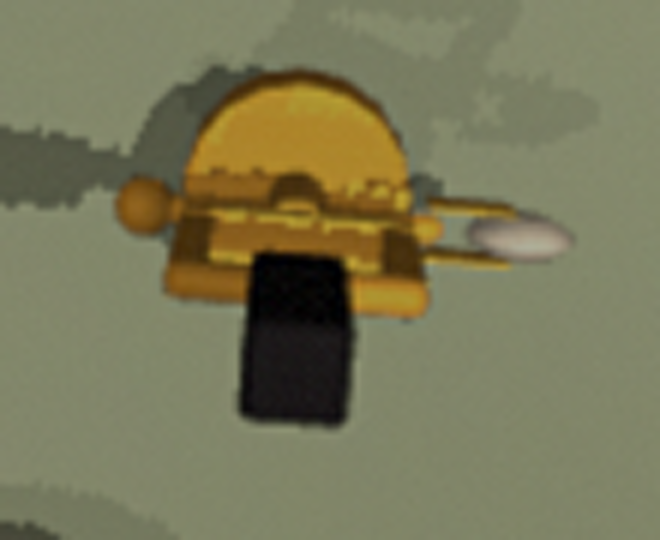

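```bash
python3 - <<'E'
from h import *
c=dict(np.load("d.npz"))
f=lambda u,v,z: ray(c,270+u/6,140+v/6,z)
a=f(145,205,.044); b=f(522,237,.044); print(a,b,np.degrees(np.arctan2(*(b-a)[1::-1])))
a=f(240,415,.148); b=f(345,425,.148); print(np.linalg.norm(b-a),np.degrees(np.arctan2(*(b-a)[1::-1])))
a=f(168,270,.1); b=f(428,290,.1); print(np.linalg.norm(b-a),np.degrees(np.arctan2(*(b-a)[1::-1])))
print("top ctr",f(296,372,.148))
plan([f(296,372,.148)[0],f(296,372,.148)[1],.128-.005],np.radians(68))
E
```

```text
[0.44066426 0.04137258 0.044     ] [0.46893037 0.11048266 0.044     ] 67.7553688730089
0.015065058865075831 66.9501817238774
0.043546446592408666 68.16734237150865
top ctr [0.45122508 0.0690648  0.148     ]
plan [0.0791 0.0007 0.002 ] [0.2768 0.0034 0.0007]
```

Request:
move_arm --moves "0.08 0 0 0.08 0.003 0.001 0; 0.08 0 0 0.16 0.003 0.001 0; 0.08 0 0 0.22 0.003 0.001 0; 0.08 0 0 0.26 0.003 0.001 0; 0.08 0 0 0.276 0.003 0.001 0"

```text
time: 5.4
tcp_pos: [0.4493, 0.0691, 0.1204]
ee_rot: [0.585, -0.395, 0.587, 0.396]
contact_force: [0.3, -0.5, -0.4]
grip_width: 0.0854
```

```bash
cat >> h.py <<'E'
def avg(n=16,cam="wrist"):
    A=[]
    for i in range(n):
        c=bot.capture(cam); s=bot.read_state(); A.append(np.r_[s["contact_force"],s["moment"],s["tcp_pos"]])
    A=np.array(A); print("avgF",np.round(A[:,:3].mean(0),3),"sd",np.round(A[:,:3].std(0),2),"M",np.round(A[:,3:6].mean(0),4),"tcp",np.round(A[:,6:].mean(0),4)); return c
E
python3 - <<'E'
from h import *
c=avg(16); st()
cv2.imwrite("pics/e.png",c["image"][:,:,::-1])
plan([.4512,.069,.123],np.radians(68))
E
```

```text
avgF [ 0.064  0.047 -0.149] sd [0.57 0.42 0.53] M [-0.0019 -0.0038  0.0011] tcp [0.451  0.0699 0.1227]
t 6.2 tcp [0.4505 0.07   0.1221] zyaw 68.05 xaxis [-0.  0. -1.] F [ 0.34 -0.68  0.11] M [-0.034 -0.114  0.047] w 0.0855 q [ 0.1  -0.04  2.18  0.    1.   -1.09]
plan [ 0.0009  0.     -0.    ] [-0.0019 -0.0021 -0.0014]
```

View pics/e.png

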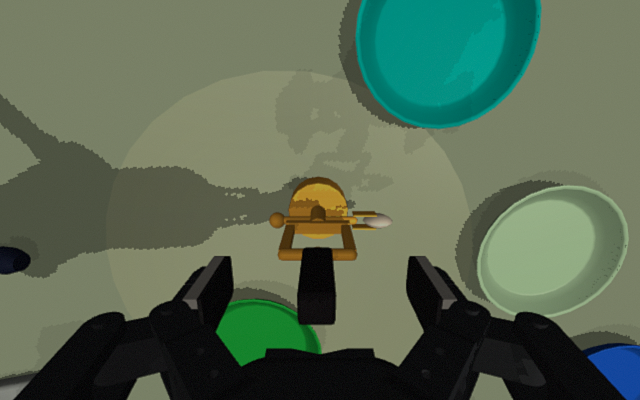

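The block is centred between the pads (block column 317, pad midpoint 320). Closing the gripper.

Request:
move_arm --moves "0 0 0 0 0 0 120; 0 0 0 0 0 0 180; 0 0 0 0 0 0 255; 0 0 0 0 0 0 255; 0 0 0 0 0 0 255"

```text
time: 6.7
tcp_pos: [0.4504, 0.0697, 0.1221]
ee_rot: [0.586, -0.396, 0.586, 0.396]
contact_force: [-0.8, -1.8, -4.3]
grip_width: 0.0153
```

Request:
move_arm --moves "0 0 0 0 0 0 255; 0 0 0 0 0 0 255; 0 0 0 -0.01 0 0 255; 0 0 0 -0.03 0 0 255; 0 0 0 -0.06 0 0 255"

```text
time: 7.2
tcp_pos: [0.4489, 0.0699, 0.1512]
ee_rot: [0.585, -0.395, 0.587, 0.396]
contact_force: [0.6, 0.3, -5.3]
grip_width: 0.0152
```

```bash
python3 - <<'E'
from h import *
st(); c=avg(24); st()
cv2.imwrite("pics/f.png",c["image"][:,:,::-1])
E
```

```text
t 7.2 tcp [0.4489 0.0699 0.1512] zyaw 68.05 xaxis [-0.004 -0.    -1.   ] F [ 0.64  0.27 -5.32] M [ 0.104  0.028 -0.003] w 0.0152 q [ 0.1  -0.08  2.16  0.    1.06 -1.09]
avgF [-0.087 -0.164 -5.202] sd [0.61 0.41 0.56] M [ 0.0018 -0.0147 -0.002 ] tcp [0.4505 0.07   0.152 ]
t 8.4 tcp [0.4505 0.07   0.1521] zyaw 68.05 xaxis [ 0.  0. -1.] F [-0.58 -0.01 -5.29] M [-0.057  0.013  0.021] w 0.0151 q [ 0.1  -0.08  2.15  0.    1.06 -1.09]
```

View pics/f.png

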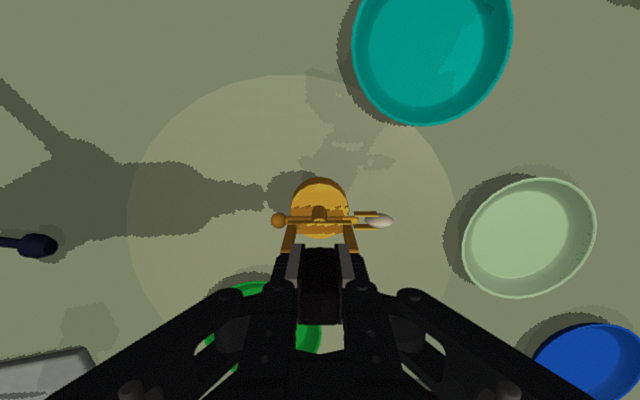

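The weight is about 5.05 N, so the sink will be about 17 mm. TCP z was 0.122 with the arm standing, so the eye is at TCP z minus 0.027. I'll lift it and carry it to a standoff outside the hook tip.

```bash
python3 - <<'E'
from h import *
plan([.45,.07,.27],np.radians(68)); plan([.764,-.349,.27],np.radians(80.5))
E
```

```text
plan [0.0008 0.     0.    ] [-0.2359  0.001  -0.0004]
plan [-0.2075  0.      0.    ] [-0.2359 -0.8948 -0.5428]
```

Request:
move_arm --moves "0 0 0 -0.06 0 0 255; 0 0 0 -0.13 0 0 255; -0.04 0 0 -0.2 -0.03 -0.03 255; -0.08 0 0 -0.236 -0.08 -0.08 255; -0.12 0 0 -0.236 -0.13 -0.13 255"

```text
time: 8.9
tcp_pos: [0.4893, -0.0153, 0.2748]
ee_rot: [0.562, -0.435, 0.557, 0.431]
contact_force: [1.8, 0.5, -5.8]
grip_width: 0.015
```

```bash
python3 - <<'E'
from h import *
st();plan([.764,-.349,.27],np.radians(80.5))
E
```

```text
t 8.9 tcp [ 0.4893 -0.0153  0.2748] zyaw 75.44 xaxis [ 0.009 -0.001 -1.   ] F [ 1.82  0.46 -5.8 ] M [-0.012 -0.205 -0.001] w 0.015 q [-0.08 -0.12  1.96  0.    1.29 -1.4 ]
plan [-0.0843  0.0012  0.0083] [ 0.0147 -0.6993 -0.5079]
```

Request:
move_arm --moves "-0.02 0 0 0 -0.06 -0.05 255; -0.04 0 0 0 -0.14 -0.11 255; -0.06 0 0 0 -0.22 -0.17 255; -0.08 0 0 0 -0.3 -0.23 255; -0.084 0 0 0 -0.38 -0.28 255"

```text
time: 9.4
tcp_pos: [0.6353, -0.2006, 0.2695]
ee_rot: [0.54, -0.456, 0.541, 0.456]
contact_force: [0.7, 0.6, -4.6]
grip_width: 0.0154
```

```bash
python3 - <<'E'
from h import *
st();plan([.764,-.349,.27],np.radians(80.5))
E
```

```text
t 9.4 tcp [ 0.6353 -0.2006  0.2695] zyaw 80.27 xaxis [-0.001 -0.    -1.   ] F [ 0.71  0.59 -4.6 ] M [ 0.055 -0.175  0.049] w 0.0154 q [-0.34  0.23  1.6  -0.    1.31 -1.74]
plan [-0.0039 -0.0001 -0.0007] [-0.0012 -0.3038 -0.249 ]
```

Request:
move_arm --moves "0 0 0 0 -0.09 0 255; 0 0 0 0 -0.18 -0.02 255; 0 0 0 0 -0.27 -0.08 255; 0 0 0 0 -0.304 -0.17 255; 0 0 0 0 -0.304 -0.249 255"

```text
time: 9.9
tcp_pos: [0.7658, -0.348, 0.2672]
ee_rot: [0.54, -0.456, 0.54, 0.457]
contact_force: [0.0, -0.3, -6.0]
grip_width: 0.015
```

```bash
python3 - <<'E'
from h import *
st()
for n in ["wrist","side","scene"]:
    c=bot.capture(n); im=c["image"][:,:,::-1]
    np.savez(f"g_{n}.npz",**{k:c[k] for k in ("image","fx","fy","cx","cy","T")})
    cv2.imwrite(f"pics/g_{n}.png",im)
    for l in ["hook_seat","scale","clip_eye"]:
        print(n,l,[(round(d["p"],2),np.round(d["point"],4).tolist(),pt(c,d["point"]).round()) for d in bot.place_of(c,l)][:3])
plan([.764,-.349,.27],np.radians(80.5))
E
```

```text
t 9.9 tcp [ 0.7658 -0.348   0.2672] zyaw 80.4 xaxis [-0.001 -0.    -1.   ] F [ 0.02 -0.26 -6.02] M [-0.029 -0.035 -0.003] w 0.015 q [-0.46  0.58  1.13 -0.    1.43 -1.86]
wrist hook_seat [(0.86, [0.686, -0.3357, 0.1684], array([317., 104.])), (0.52, [0.7304, -0.0492, -0.0024], array([547., 103.]))]
wrist scale [(0.74, [0.5734, -0.3172, 0.0008], array([317.,   1.]))]
wrist clip_eye [(0.67, [0.7699, -0.3466, 0.2372], array([322., 253.]))]
side hook_seat [(0.78, [0.6861, -0.3361, 0.1709], array([392., 250.]))]
side scale [(0.79, [0.5754, -0.321, 0.0005], array([349., 297.]))]
side clip_eye [(0.58, [0.7644, -0.3493, 0.2453], array([424., 227.])), (0.26, [0.4842, -0.4508, -0.0002], array([328., 338.]))]
scene hook_seat [(0.68, [0.7641, -0.3466, 0.2407], array([228., 270.])), (0.5, [0.3848, 0.4052, -0.0037], array([402., 150.]))]
scene scale []
scene clip_eye [(0.75, [0.7676, -0.3487, 0.2413], array([228., 271.]))]
plan [-0.0022 -0.0001  0.0004] [ 0.001  -0.0017 -0.0067]
```

View pics/g_wrist.png

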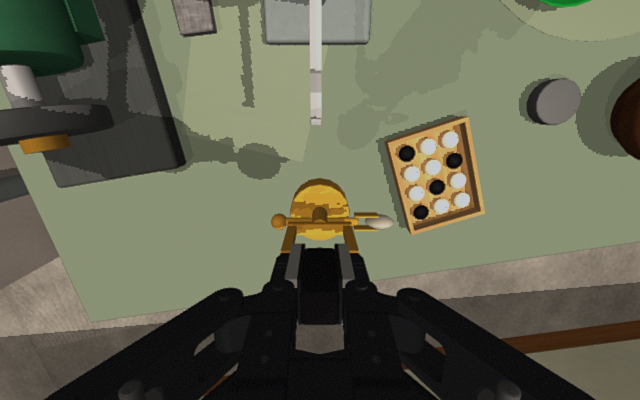

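View pics/g_side.png

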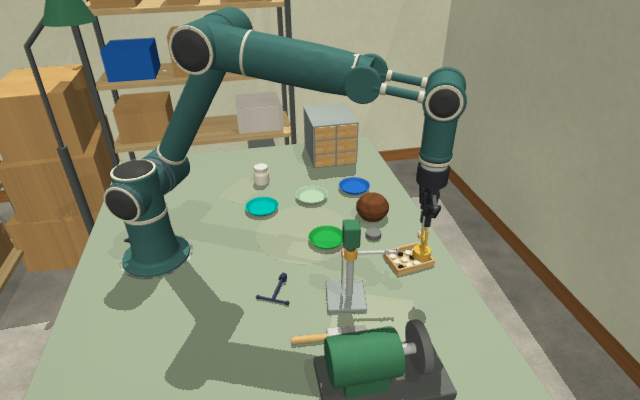

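The hook bar runs vertically at column 316 in the wrist view with its tip end at (316,123), and the arm is at column 320, so they are aligned. I'll measure the tip and line precisely.

```bash
python3 - <<'E'
from h import *
c=dict(np.load("g_wrist.npz"))
im=c["image"][:,:,::-1]
cv2.imwrite("pics/g2.png",cv2.resize(im[0:135,285:350],None,fx=6,fy=6,interpolation=cv2.INTER_CUBIC)[-600:])
col=lambda r:(lambda m:(m[0],m[-1]))([u for u in range(300,335) if im[r,u].min()>165] or [0])
for r in (5,20,40,60,80,100,110,118,122,124): print(r,col(r))
E
```

```text
5 (310, 320)
20 (310, 321)
40 (310, 321)
60 (310, 321)
80 (0, 0)
100 (311, 321)
110 (311, 320)
118 (0, 0)
122 (312, 320)
124 (317, 319)
```

View pics/g2.png

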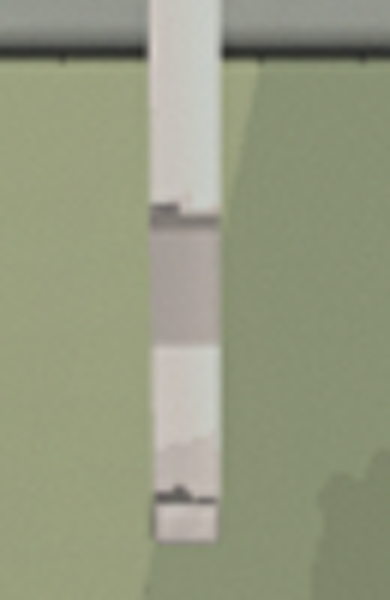

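```bash
python3 - <<'E'
from h import *
c=dict(np.load("g_wrist.npz"))
e=ray(c,316,92.5,.17); i=ray(c,316,117.8,.17); it=ray(c,316,117.8,.18); o=ray(c,316,125,.18); b=ray(c,315.5,20,.177)
print("ramp",e,"inner",i,it,"out",o)
h=np.array([np.cos(np.radians(-9.5)),np.sin(np.radians(-9.5)),0])
for n,p,d in (("ramp",e,-.010),("innertop",it,.009),("outer",o,.014)): print(n,p-d*h)
print("yaw",np.degrees(np.arctan2(*(o-b)[1::-1])))
E
```

```text
ramp [ 0.67850189 -0.33518247  0.17      ] inner [ 0.6955676  -0.33813599  0.17      ] [ 0.69532956 -0.33799137  0.18      ] out [ 0.70011681 -0.33881989  0.18      ]
ramp [ 0.68836474 -0.33683295  0.17      ]
innertop [ 0.68645299 -0.33650594  0.18      ]
outer [ 0.68630881 -0.33650922  0.18      ]
yaw -9.509922591373936
```

```bash
python3 - <<'E'
from h import *
plan([.7654,-.3495,.214],np.radians(80.5)); st()
E
```

```text
plan [-0.0022 -0.0001  0.0004] [ 0.113  -0.0046 -0.0072]
t 10.5 tcp [ 0.7637 -0.3456  0.2705] zyaw 80.37 xaxis [ 0. -0. -1.] F [ 0.58 -0.29 -4.08] M [-0.006  0.006  0.034] w 0.0153 q [-0.45  0.57  1.14  0.    1.43 -1.86]
```

Request:
move_arm --moves "0 0 0 0.04 0 -0.003 255; 0 0 0 0.08 0 -0.003 255; 0 0 0 0.1 0 -0.003 255; 0 0 0 0.112 0 -0.003 255; 0 0 0 0.112 0 -0.003 255"

```text
time: 11.0
tcp_pos: [0.7628, -0.3477, 0.2128]
ee_rot: [0.54, -0.455, 0.541, 0.457]
contact_force: [-0.5, -0.0, -5.4]
grip_width: 0.015
```

```bash
python3 - <<'E'
from h import *
c=bot.capture("side"); c=bot.capture("side"); st(); im=c["image"][:,:,::-1]
cv2.imwrite("pics/i.png",cv2.resize(im[210:280,340:450],None,fx=7,fy=7,interpolation=cv2.INTER_CUBIC))
plan([.7654,-.3495,.214],np.radians(80.5)); plan([.6865,-.3363,.214],np.radians(80.5))
E
```

```text
t 11.1 tcp [ 0.7637 -0.3483  0.2151] zyaw 80.3 xaxis [ 0.001 -0.001 -1.   ] F [ 0.56 -0.11 -4.9 ] M [-0.    -0.034 -0.017] w 0.0153 q [-0.46  0.59  1.2   0.    1.35 -1.86]
plan [-0.0033 -0.0004  0.0013] [ 0.0023 -0.0038 -0.0018]
plan [-0.0033 -0.0004  0.0013] [ 0.0021  0.1562 -0.0024]
```

View pics/i.png

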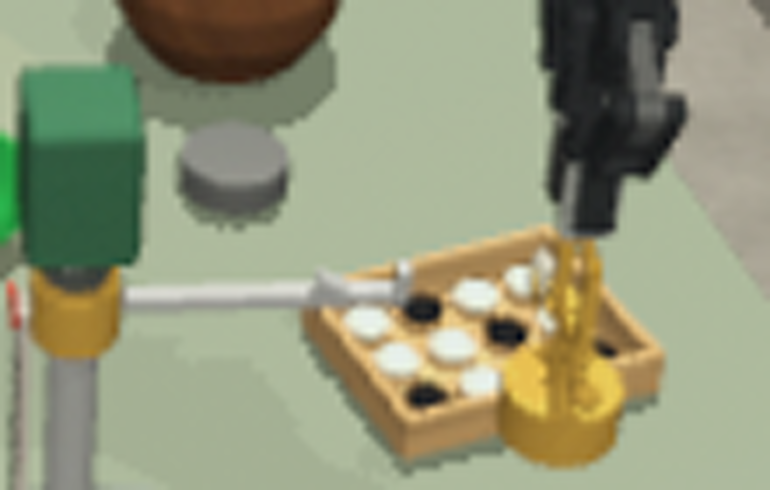

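The side view shows the eye window at about hook height with clearance. I'll slide it in along tool +y.

Request:
move_arm --moves "-0.003 0 0 0.001 0.015 -0.002 255; -0.003 0 0 0.001 0.035 -0.002 255; -0.003 0 0 0.001 0.055 -0.002 255; -0.003 0 0 0.001 0.07 -0.002 255; -0.003 0 0 0.001 0.08 -0.002 255"

```text
time: 11.6
tcp_pos: [0.7224, -0.3424, 0.214]
ee_rot: [0.54, -0.457, 0.54, 0.457]
contact_force: [0.9, 0.2, -4.9]
grip_width: 0.0148
```

```bash
python3 - <<'E'
from h import *
st(); plan([.6865,-.3363,.214],np.radians(80.5))
E
```

```text
t 11.6 tcp [ 0.7224 -0.3424  0.214 ] zyaw 80.45 xaxis [ 0. -0. -1.] F [ 0.9   0.18 -4.94] M [0.047 0.007 0.01 ] w 0.0148 q [-0.47  0.52  1.32 -0.    1.31 -1.88]
plan [-0.0008 -0.0001  0.    ] [0.     0.0729 0.0001]
```

Request:
move_arm --moves "0 0 0 0 0.02 0 255; 0 0 0 0 0.04 0 255; 0 0 0 0 0.06 0 255; 0 0 0 0 0.075 0 255; 0 0 0 0 0.076 0 255"

```text
time: 12.1
tcp_pos: [0.6849, -0.336, 0.2137]
ee_rot: [0.54, -0.456, 0.54, 0.457]
contact_force: [-0.8, -1.0, -5.3]
grip_width: 0.0155
```

```bash
python3 - <<'E'
from h import *
c=bot.capture("side"); c=bot.capture("side");c=bot.capture("side"); st(); im=c["image"][:,:,::-1]
cv2.imwrite("pics/j.png",cv2.resize(im[210:280,340:450],None,fx=7,fy=7,interpolation=cv2.INTER_CUBIC))
plan([.6865,-.3363,.214],np.radians(80.5))
c=bot.capture("wrist"); 
cv2.imwrite("pics/j2.png",c["image"][:,:,::-1])
print("seat px",pt(c,[.6865,-.3363,.17]))
E
```

```text
t 12.25 tcp [ 0.6864 -0.3362  0.2138] zyaw 80.47 xaxis [ 0.001 -0.    -1.   ] F [-0.14 -0.23 -5.15] M [ 0.016  0.023 -0.036] w 0.0154 q [-0.49  0.45  1.42  0.    1.28 -1.89]
plan [-0.0006 -0.0001  0.0008] [-0.0005 -0.0003 -0.0001]
seat px [318.60682945 237.45754435]
```

View pics/j.png

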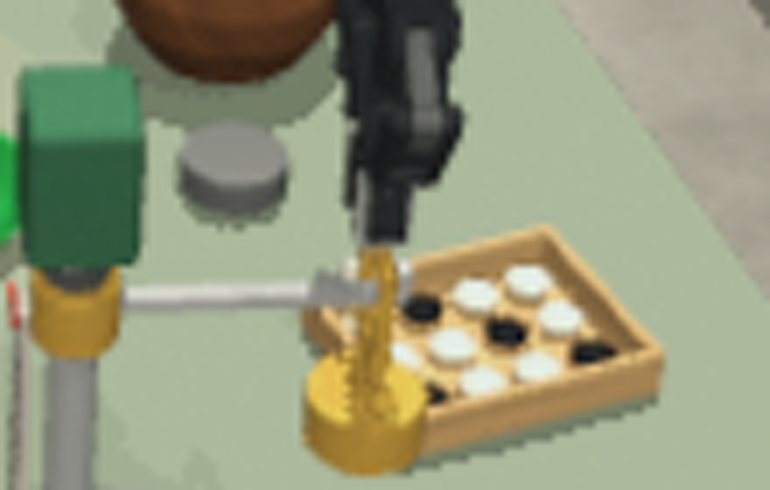

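View pics/j2.png

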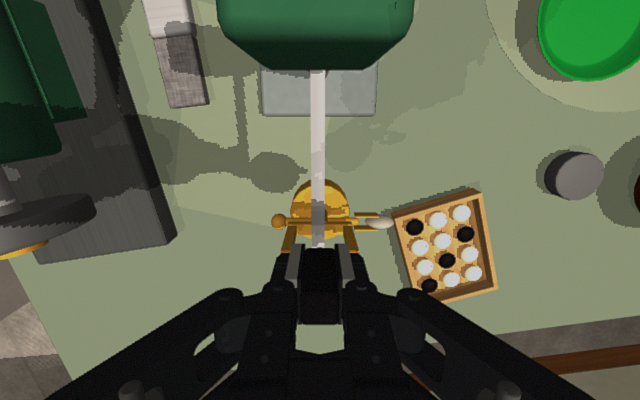

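The hook is through the eye, centred (hook column 318, arm 320). I'll average the load in air, then lower slowly.

```bash
python3 - <<'E'
from h import *
avg(20)
E
```

```text
avgF [ 0.082 -0.027 -5.45 ] sd [0.36 0.39 0.39] M [ 0.0003  0.0201 -0.0088] tcp [ 0.6862 -0.3361  0.2135]
```

Request:
move_arm --moves "0 0 0 0.007 0 0 255; 0 0 0 0.016 0 0 255; 0 0 0 0.024 0 0 255; 0 0 0 0.03 0 0 255; 0 0 0 0.034 0 0 255"

```text
time: 13.8
tcp_pos: [0.6858, -0.336, 0.1957]
ee_rot: [0.54, -0.456, 0.54, 0.457]
contact_force: [0.2, 0.4, -4.8]
grip_width: 0.0155
```

Request:
move_arm --moves "0 0 0 0.004 0 0 255; 0 0 0 0.008 0 0 255; 0 0 0 0.012 0 0 255; 0 0 0 0.016 0 0 255; 0 0 0 0.02 0 0 255"

```text
time: 14.3
tcp_pos: [0.6862, -0.3362, 0.187]
ee_rot: [0.54, -0.457, 0.54, 0.457]
contact_force: [-2.0, -0.5, -2.4]
grip_width: 0.0152
```

```bash
python3 - <<'E'
from h import *
avg(24)
E
```

```text
avgF [-1.303  0.377 -2.281] sd [0.61 0.53 0.57] M [0.0781 0.2377 0.0029] tcp [ 0.6861 -0.3362  0.1867]
```

```bash
python3 - <<'E'
from h import *
c=bot.capture("side"); st(); im=c["image"][:,:,::-1]
cv2.imwrite("pics/k.png",cv2.resize(im[225:285,350:430],None,fx=9,fy=9,interpolation=cv2.INTER_CUBIC))
c=bot.capture("wrist"); 
cv2.imwrite("pics/k2.png",cv2.resize(c["image"][160:310,260:400,::-1],None,fx=4,fy=4,interpolation=cv2.INTER_CUBIC))
E
```

```text
t 15.55 tcp [ 0.6861 -0.3362  0.1866] zyaw 80.47 xaxis [ 0. -0. -1.] F [-1.44  0.02 -3.13] M [ 0.002  0.165 -0.003] w 0.0151 q [-0.49  0.47  1.44  0.    1.23 -1.89]
```

View pics/k.png

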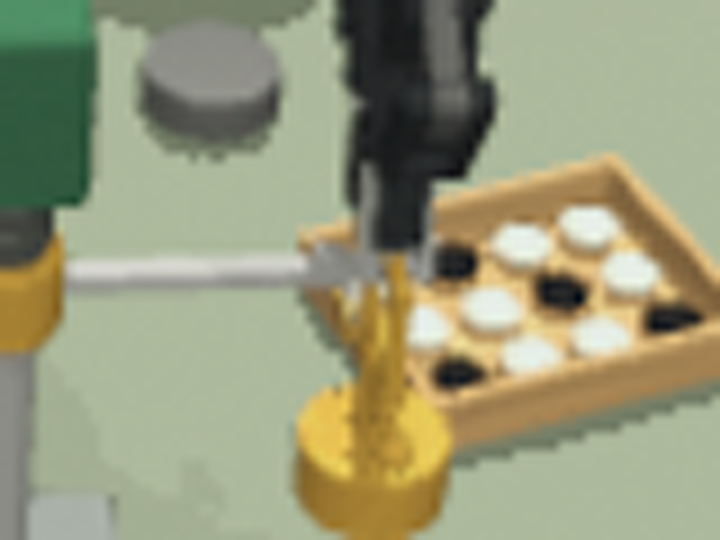

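View pics/k2.png

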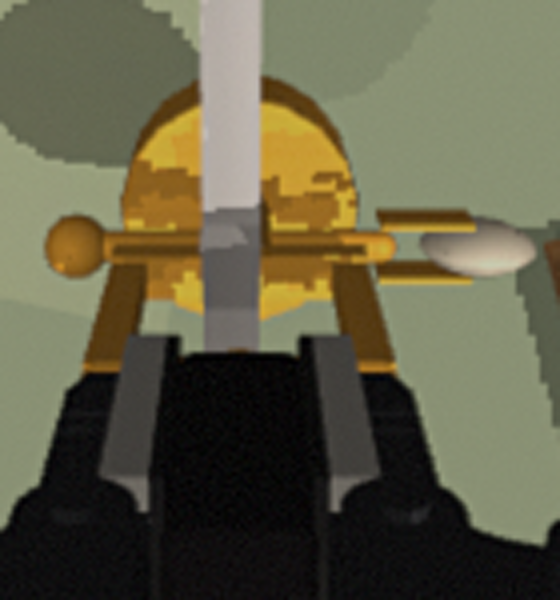

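The bar sits on the seat between ramp and tip, but there is about 1.3 N of sideways friction load. I'll lower further with a slight nudge toward the column.

Request:
move_arm --moves "0 0 0 0.003 0.001 0 255; 0 0 0 0.006 0.002 0 255; 0 0 0 0.008 0.003 0 255; 0 0 0 0.01 0.003 0 255; 0 0 0 0.011 0.003 0 255"

```text
time: 16.1
tcp_pos: [0.6853, -0.3361, 0.1816]
ee_rot: [0.54, -0.457, 0.539, 0.456]
contact_force: [2.4, -0.0, -1.5]
grip_width: 0.0153
```

```bash
python3 - <<'E'
from h import *
avg(20)
E
```

```text
avgF [ 2.633 -0.524 -0.699] sd [0.56 0.46 0.29] M [-0.104  -0.4707  0.0057] tcp [ 0.6848 -0.336   0.1812]
```

Request:
move_arm --moves "0 0 0 0.001 -0.001 0 255; 0 0 0 0.002 -0.002 0 255; 0 0 0 0.003 -0.002 0 255; 0 0 0 0.0035 -0.002 0 255"

```text
time: 17.5
tcp_pos: [0.6849, -0.336, 0.1788]
ee_rot: [0.539, -0.456, 0.54, 0.457]
contact_force: [-1.5, -0.9, -0.3]
grip_width: 0.0152
```

```bash
python3 - <<'E'
from h import *
avg(24)
E
```

```text
avgF [-2.714  0.2   -0.146] sd [0.85 0.63 0.51] M [ 0.0507  0.5035 -0.0102] tcp [ 0.6853 -0.336   0.1791]
```

Request:
move_arm --moves "0 0 0 0 0.0005 0 255; 0 0 0 0 0.001 0 255; 0 0 0 0 0.001 0 255"

```text
time: 19.0
tcp_pos: [0.6855, -0.336, 0.1795]
ee_rot: [0.54, -0.457, 0.54, 0.456]
contact_force: [-1.1, 0.4, -0.5]
grip_width: 0.0153
```

```bash
python3 - <<'E'
from h import *
avg(24)
E
```

```text
avgF [-0.054  0.819 -0.296] sd [0.99 0.54 0.47] M [ 0.1387  0.011  -0.0019] tcp [ 0.6854 -0.336   0.1794]
```

Request:
move_arm --moves "0 0 0 0.0004 0 0.0002 255; 0 0 0 0.0008 0 0.0003 255; 0 0 0 0.0008 0 0.0003 255"

```text
time: 20.5
tcp_pos: [0.6853, -0.3359, 0.179]
ee_rot: [0.54, -0.457, 0.54, 0.457]
contact_force: [2.2, 0.0, -0.3]
grip_width: 0.015
```

```bash
python3 - <<'E'
from h import *
avg(24); c=bot.capture("side"); np.save("before.npy",c["image"])
im=c["image"][:,:,::-1]
cv2.imwrite("pics/l.png",cv2.resize(im[225:285,350:430],None,fx=9,fy=9,interpolation=cv2.INTER_CUBIC))
E
```

```text
avgF [ 2.133 -0.182 -0.163] sd [0.53 0.52 0.48] M [-0.0206 -0.3929  0.0057] tcp [ 0.6853 -0.3359  0.179 ]
```

View pics/l.png

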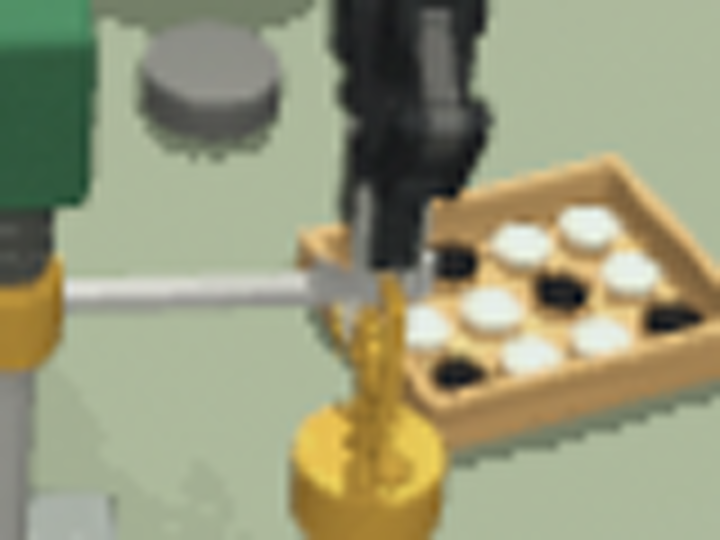

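Request:
move_arm --moves "0 0 0 0 -0.0004 0 255; 0 0 0 0 -0.0007 0 255; 0 0 0 0 -0.0007 0 255"

```text
time: 22.05
tcp_pos: [0.6853, -0.3359, 0.1788]
ee_rot: [0.54, -0.457, 0.54, 0.457]
contact_force: [1.3, 0.4, 0.2]
grip_width: 0.0152
```

```bash
python3 - <<'E'
from h import *
avg(14)
E
```

```text
avgF [ 1.579 -0.535  0.066] sd [0.41 0.26 0.55] M [-0.115  -0.2621  0.006 ] tcp [ 0.6853 -0.3359  0.1788]
```

Request:
move_arm --moves "0 0 0 0 -0.0005 0 255; 0 0 0 0 -0.001 0 255; 0 0 0 0 -0.001 0 255"

```text
time: 23.05
tcp_pos: [0.6855, -0.3359, 0.1786]
ee_rot: [0.54, -0.456, 0.54, 0.457]
contact_force: [-0.8, -1.7, 0.4]
grip_width: 0.0152
```

```bash
python3 - <<'E'
from h import *
avg(14)
E
```

```text
avgF [-1.608 -0.434  0.103] sd [0.54 0.47 0.49] M [-0.0759  0.321  -0.0042] tcp [ 0.6856 -0.3359  0.1787]
```

Request:
move_arm --moves "0 0 0 -0.0003 0.0003 0 255; 0 0 0 -0.0006 0.0005 0 255; 0 0 0 -0.0006 0.0005 0 255"

```text
time: 24.05
tcp_pos: [0.6856, -0.3359, 0.1792]
ee_rot: [0.54, -0.457, 0.54, 0.457]
contact_force: [-3.1, -0.1, 0.5]
grip_width: 0.0151
```

```bash
python3 - <<'E'
from h import *
avg(14)
E
```

```text
avgF [-2.861 -0.346  0.018] sd [0.54 0.53 0.42] M [-0.0606  0.5586 -0.0161] tcp [ 0.6856 -0.3359  0.1791]
```

Request:
move_arm --moves "0 0 0 0 0.0005 0 255; 0 0 0 0 0.0009 0 255; 0 0 0 0 0.0009 0 255"

```text
time: 25.05
tcp_pos: [0.6856, -0.3359, 0.1794]
ee_rot: [0.54, -0.457, 0.54, 0.457]
contact_force: [-1.1, 0.4, -1.0]
grip_width: 0.0152
```

```bash
python3 - <<'E'
from h import *
avg(14)
E
```

```text
avgF [-1.075 -0.113  0.005] sd [0.65 0.45 0.51] M [-0.0528  0.1825  0.0128] tcp [ 0.6856 -0.3359  0.1793]
```

Request:
move_arm --moves "0 0 0 0 0.0003 0 255; 0 0 0 0 0.0005 0 255; 0 0 0 0 0.0005 0 255; 0 0 0 0 0.0005 0 150; 0 0 0 0 0.0005 0 100"

```text
time: 26.25
tcp_pos: [0.685, -0.3357, 0.1792]
ee_rot: [0.54, -0.457, 0.54, 0.457]
contact_force: [0.3, -0.4, 1.0]
grip_width: 0.0434
```

```bash
python3 - <<'E'
from h import *
ims=[]
for i in range(8):
    c=bot.capture("side"); ims.append(c["image"][225:295,350:430,::-1])
st()
cv2.imwrite("pics/m.png",np.vstack([np.hstack([cv2.resize(x,None,fx=2.4,fy=3) for x in ims[:4]]),np.hstack([cv2.resize(x,None,fx=2.4,fy=3) for x in ims[4:]])]))
for a in ims[:-1]: print(np.abs(a.astype(int)-ims[-1]).mean().round(2),end=" ")
c=bot.capture("wrist"); cv2.imwrite("pics/m2.png",c["image"][:,:,::-1])
E
```

```text
t 26.65 tcp [ 0.685  -0.3358  0.1792] zyaw 80.47 xaxis [-0.  0. -1.] F [-0.53 -0.4   0.66] M [-0.021 -0.079  0.014] w 0.0518 q [-0.49  0.47  1.45  0.    1.22 -1.89]
1.79 0.85 0.69 0.69 0.47 0.7 0.68
```

View pics/m.png

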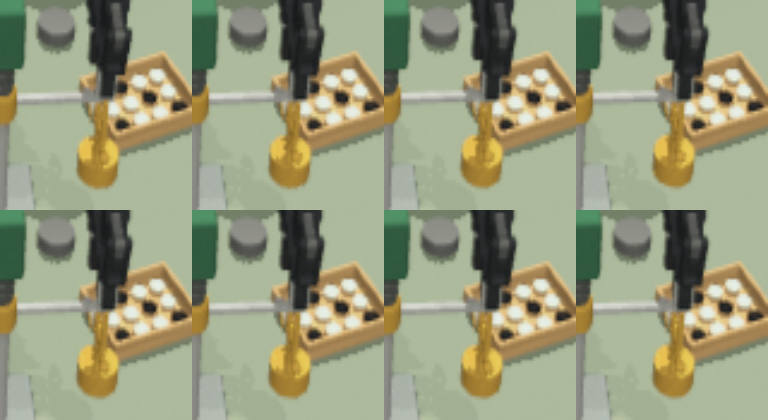

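View pics/m2.png

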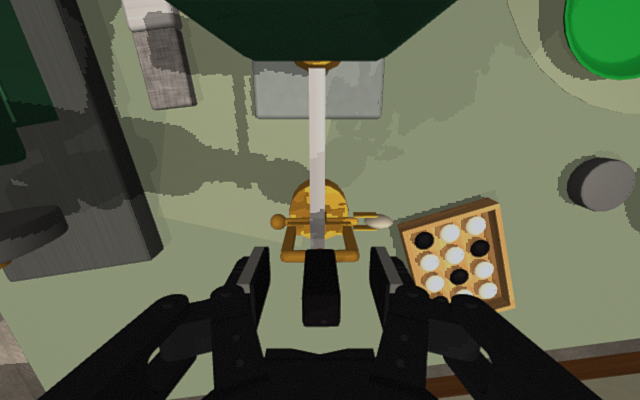

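The arm hangs on the hook. The pads are clear on both sides (columns 265 and 373, block 305–338). I'll hold still and watch it with the camera.

```bash
python3 - <<'E'
from h import *
ims=[]
for i in range(52):
    c=bot.capture("side" if i%2 else "wrist")
    if i%2: ims.append(c["image"][225:295,350:430].astype(int))
    if i%10==0: 
        P=bot.place_of(c,"clip_foot"); print(i,P[0]["point"].round(4) if P else None)
print([round(np.abs(a-ims[-1]).mean(),2) for a in ims])
st(); c=bot.capture("wrist"); cv2.imwrite("pics/n.png",c["image"][:,:,::-1])
E
```

```text
Traceback (most recent call last):
AttributeError: 'list' object has no attribute 'round'. Did you mean: 'count'?
```

```bash
python3 - <<'E'
from h import *
ims=[]
for i in range(52):
    c=bot.capture("side" if i%2 else "wrist")
    if i%2: ims.append(c["image"][225:295,350:430].astype(int))
print([round(np.abs(a-ims[-1]).mean(),2) for a in ims])
st(); c=bot.capture("wrist"); cv2.imwrite("pics/n.png",c["image"][:,:,::-1])
E
```

```text
[np.float64(0.49), np.float64(0.54), np.float64(0.46), np.float64(0.44), np.float64(0.48), np.float64(0.47), np.float64(0.38), np.float64(0.44), np.float64(0.45), np.float64(0.4), np.float64(0.42), np.float64(0.42), np.float64(0.41), np.float64(0.39), np.float64(0.41), np.float64(0.4), np.float64(0.39), np.float64(0.39), np.float64(0.4), np.float64(0.39), np.float64(0.38), np.float64(0.39), np.float64(0.39), np.float64(0.39), np.float64(0.38), np.float64(0.0)]
t 29.4 tcp [ 0.685  -0.3358  0.1792] zyaw 80.47 xaxis [ 0.  0. -1.] F [ 0.78 -0.03 -0.15] M [-0.027  0.019  0.014] w 0.0519 q [-0.49  0.47  1.45  0.    1.22 -1.89]
```

View pics/n.png

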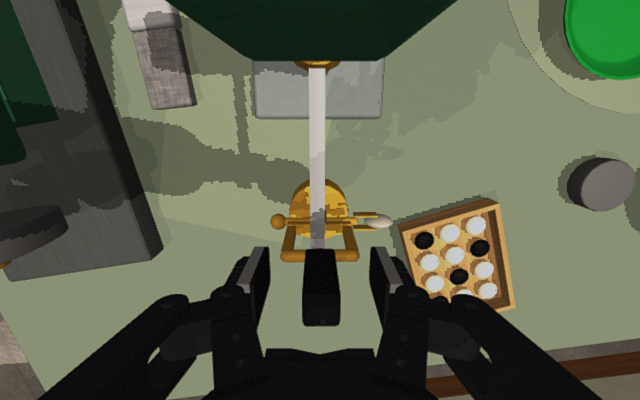

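It is still. I'll wait one more second for margin, then regrip.

Request:
move_arm --moves "0 0 0 0 0 0 100; 0 0 0 0 0 0 100; 0 0 0 0 0 0 100; 0 0 0 0 0 0 100; 0 0 0 0 0 0 100"

```text
time: 29.95
tcp_pos: [0.685, -0.3358, 0.1792]
ee_rot: [0.54, -0.457, 0.54, 0.457]
contact_force: [0.2, -0.7, 0.8]
grip_width: 0.0519
```

Request:
move_arm --moves "0 0 0 0 0 0 100; 0 0 0 0 0 0 100; 0 0 0 0 0 0 100; 0 0 0 0 0 0 100; 0 0 0 0 0 0 100"

```text
time: 30.45
tcp_pos: [0.685, -0.3358, 0.1792]
ee_rot: [0.54, -0.457, 0.54, 0.457]
contact_force: [-0.5, 0.2, -0.0]
grip_width: 0.0518
```

Request:
move_arm --moves "0 0 0 0 0 0 170; 0 0 0 0 0 0 190; 0 0 0 0 0 0 220; 0 0 0 0 0 0 255; 0 0 0 0 0 0 255"

```text
time: 30.95
tcp_pos: [0.6851, -0.3357, 0.1792]
ee_rot: [0.54, -0.457, 0.54, 0.457]
contact_force: [0.1, 1.1, 0.3]
grip_width: 0.0153
```

Request:
move_arm --moves "0 0 0 0 0 0 255; 0 0 0 0 0 0 255; 0 0 0 -0.003 0 0 255; 0 0 0 -0.008 0 0 255; 0 0 0 -0.014 0 0 255"

```text
time: 31.45
tcp_pos: [0.685, -0.3357, 0.186]
ee_rot: [0.54, -0.457, 0.54, 0.457]
contact_force: [1.4, 0.0, -1.7]
grip_width: 0.0153
```

Request:
move_arm --moves "0 0 0 -0.006 0 0 255; 0 0 0 -0.012 0 0 255; 0 0 0 -0.018 0 0 255; 0 0 0 -0.023 0 0 255; 0 0 0 -0.028 0 0 255"

```text
time: 31.95
tcp_pos: [0.6843, -0.3356, 0.1994]
ee_rot: [0.539, -0.456, 0.54, 0.457]
contact_force: [-0.1, 0.2, -5.7]
grip_width: 0.0153
```

```bash
python3 - <<'E'
from h import *
avg(10); st()
E
```

```text
avgF [ 5.000e-03  1.820e-01 -5.393e+00] sd [0.51 0.64 0.43] M [ 0.0184 -0.0132  0.006 ] tcp [ 0.6848 -0.3357  0.1999]
t 32.45 tcp [ 0.6849 -0.3357  0.2   ] zyaw 80.47 xaxis [-0.  0. -1.] F [ 0.03  0.85 -5.24] M [ 0.063 -0.056  0.052] w 0.0155 q [-0.49  0.46  1.43  0.    1.25 -1.89]
```

Request:
move_arm --moves "0 0 0 -0.008 0 0 255; 0 0 0 -0.016 0 0 255; 0 0 0 -0.024 0 0 255; 0 0 0 -0.028 0 0 255; 0 0 0 -0.028 0 0 255"

```text
time: 32.95
tcp_pos: [0.6855, -0.336, 0.2152]
ee_rot: [0.54, -0.457, 0.54, 0.456]
contact_force: [0.1, -0.8, -4.8]
grip_width: 0.0153
```

```bash
python3 - <<'E'
from h import *
c=bot.capture("side"); st(); im=c["image"][:,:,::-1]
cv2.imwrite("pics/o.png",cv2.resize(im[225:285,350:430],None,fx=9,fy=9,interpolation=cv2.INTER_CUBIC))
E
```

```text
t 33.0 tcp [ 0.6852 -0.3359  0.2147] zyaw 80.47 xaxis [ 0.001 -0.    -1.   ] F [ 0.53  1.01 -5.5 ] M [-0.029  0.022  0.069] w 0.0152 q [-0.49  0.45  1.42  0.    1.28 -1.89]
```

View pics/o.png

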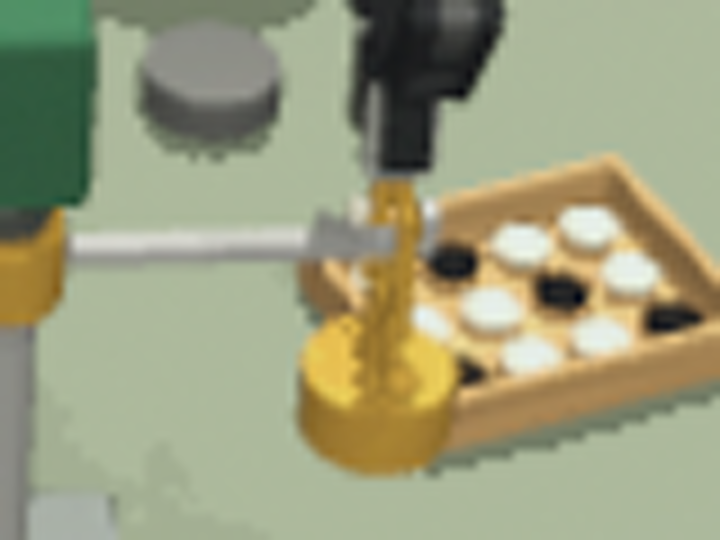

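The eye bar is well above the seat and tip. I'll slide out.

Request:
move_arm --moves "0 0 0 0 -0.015 0 255; 0 0 0 0 -0.035 0 255; 0 0 0 0 -0.06 0 255; 0 0 0 0 -0.09 0 255; 0 0 0 0 -0.12 0 255"

```text
time: 33.5
tcp_pos: [0.7455, -0.3458, 0.2137]
ee_rot: [0.54, -0.457, 0.54, 0.457]
contact_force: [0.3, -0.6, -5.0]
grip_width: 0.0155
```

Request:
move_arm --moves "0 0 0 0 -0.03 0 255; 0 0 0 -0.03 -0.05 0 255; 0 0 0 -0.08 -0.05 0 255; 0 0 0 -0.12 -0.05 0.03 255; 0 0 0 -0.12 -0.05 0.1 255"

```text
time: 34.0
tcp_pos: [0.779, -0.3038, 0.2799]
ee_rot: [0.542, -0.459, 0.54, 0.453]
contact_force: [1.9, -0.5, -3.9]
grip_width: 0.0152
```

```bash
python3 - <<'E'
from h import *
st(); plan([.564,.16,.27],np.radians(80.5))
c=bot.capture("side"); print([np.round(d["point"],3) for d in bot.place_of(c,"hook_seat")]); cv2.imwrite("pics/p.png",c["image"][:,:,::-1])
E
```

```text
t 34.0 tcp [ 0.779  -0.3038  0.2799] zyaw 80.24 xaxis [ 0.008 -0.005 -1.   ] F [ 1.88 -0.48 -3.91] M [-0.003 -0.177  0.023] w 0.0152 q [-0.4   0.56  1.14 -0.    1.44 -1.8 ]
plan [-0.0042 -0.0034  0.0082] [0.0118 0.581  0.8414]
[array([ 0.684, -0.338,  0.171])]
```

View pics/p.png

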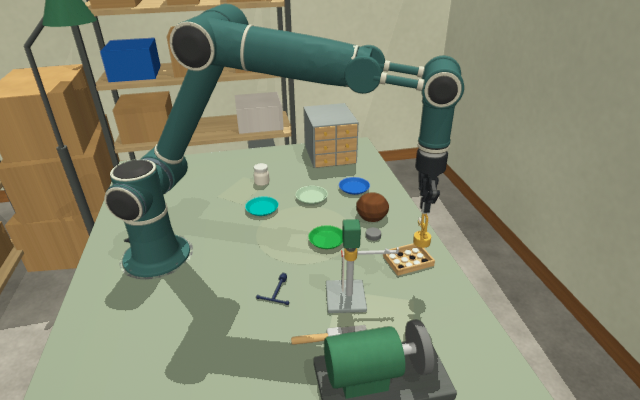

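The arm is off the hook, which is back at its empty height of about 0.171. I'll carry it to the celadon dish.

Request:
move_arm --moves "0 0 0 0 0.04 0.06 255; 0 0 0 0 0.08 0.13 255; 0 0 0 0 0.13 0.2 255; 0 0 0 0 0.18 0.28 255; 0 0 0 0 0.23 0.35 255"

```text
time: 34.6
tcp_pos: [0.6921, -0.1056, 0.2748]
ee_rot: [0.54, -0.457, 0.539, 0.457]
contact_force: [0.6, 0.3, -5.2]
grip_width: 0.0154
```

```bash
python3 - <<'E'
from h import *
st(); plan([.565,.20,.25],np.radians(80.5))
E
```

```text
t 34.6 tcp [ 0.6921 -0.1056  0.2748] zyaw 80.52 xaxis [ 0.001  0.001 -1.   ] F [ 0.56  0.32 -5.19] M [0.09  0.026 0.058] w 0.0154 q [-0.19  0.3   1.51  0.    1.34 -1.59]
plan [0.0003 0.0015 0.0007] [0.0502 0.3516 0.5609]
```

Request:
move_arm --moves "0 0 0 0 0.05 0.07 255; 0 0 0 0 0.1 0.15 255; 0 0 0 0 0.15 0.23 255; 0 0 0 0 0.2 0.31 255; 0 0 0 0 0.25 0.39 255"

```text
time: 35.1
tcp_pos: [0.6006, 0.1069, 0.2752]
ee_rot: [0.54, -0.457, 0.539, 0.457]
contact_force: [1.0, 1.0, -5.1]
grip_width: 0.0153
```

Request:
move_arm --moves "0 0 0 0 0.05 0.07 255; 0 0 0 0 0.09 0.13 255; 0 0 0 0 0.1 0.16 255; 0 0 0 0 0.1 0.17 255; 0 0 0 0 0.1 0.17 255"

```text
time: 35.6
tcp_pos: [0.5669, 0.1969, 0.2748]
ee_rot: [0.54, -0.457, 0.539, 0.457]
contact_force: [1.0, -1.5, -5.6]
grip_width: 0.0153
```

```bash
python3 - <<'E'
from h import *
for n in ("wrist","side","scene"):
    c=bot.capture(n); cv2.imwrite(f"pics/q_{n}.png",c["image"][:,:,::-1])
    np.savez(f"q_{n}.npz",**{k:c[k] for k in ("image","fx","fy","cx","cy","T")})
    for l in ["dish_floor","clip_foot"]:
        print(n,l,[(round(d["p"],2),np.round(d["point"],4).tolist(),pt(c,d["point"]).round()) for d in bot.place_of(c,l)][:5])
    st()
E
```

```text
wrist dish_floor [(0.92, [0.5719, -0.0432, 0.0038], array([150., 200.])), (0.86, [0.7425, 0.2661, 0.0059], array([383., 274.])), (0.85, [0.5693, 0.2389, 0.0071], array([350., 165.]))]
wrist clip_foot [(0.62, [0.5702, 0.1957, 0.1524], array([318., 204.]))]
t 35.75 tcp [0.5671 0.195  0.2742] zyaw 80.4 xaxis [ 0.    -0.001 -1.   ] F [-0.04  0.03 -5.75] M [ 0.019  0.007 -0.009] w 0.0153 q [ 0.29  0.11  1.74 -0.    1.3  -1.11]
side dish_floor [(0.94, [0.5656, 0.2375, 0.0048], array([311., 197.])), (0.93, [0.3691, 0.1994, 0.0047], array([262., 208.])), (0.86, [0.7451, 0.2747, 0.0118], array([352., 185.])), (0.73, [0.5691, -0.0421, 0.0018], array([326., 240.])), (0.39, [0.5729, 0.1946, 0.2716], array([313., 139.]))]
side clip_foot [(0.44, [0.5734, 0.1958, 0.1505], array([314., 169.]))]
t 35.9 tcp [0.5669 0.195  0.274 ] zyaw 80.36 xaxis [-0. -0. -1.] F [ 0.23 -0.64 -5.99] M [0.023 0.008 0.003] w 0.0153 q [ 0.29  0.11  1.74 -0.    1.3  -1.11]
scene dish_floor [(0.94, [0.7445, 0.2702, 0.0105], array([426., 231.])), (0.82, [0.3631, 0.1979, 0.001], array([349., 163.])), (0.6, [0.5646, 0.2401, 0.0071], array([388., 196.])), (0.6, [0.5663, -0.0441, 0.0048], array([311., 227.]))]
scene clip_foot [(0.79, [0.5735, 0.1923, 0.1539], array([380., 172.]))]
t 36.05 tcp [0.5667 0.1954 0.2741] zyaw 80.4 xaxis [-0. -0. -1.] F [-0.53 -0.73 -5.12] M [-0.005 -0.026 -0.018] w 0.0152 q [ 0.29  0.11  1.74 -0.    1.3  -1.11]
```

View pics/q_wrist.png

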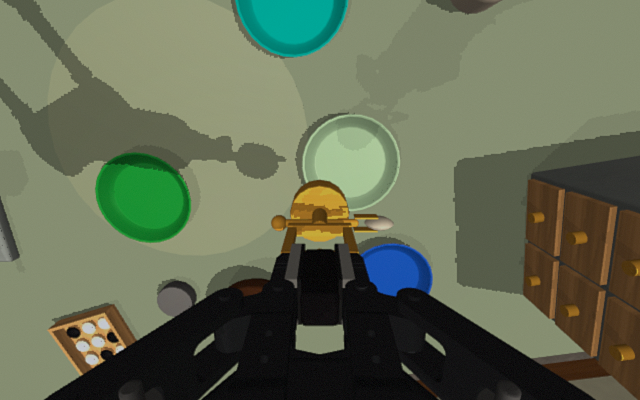

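The celadon dish is at (351,163), just beyond the foot at (320,210). I'll fit its centre from the rim contours.

```bash
python3 - <<'E'
from h import *
from scipy.optimize import least_squares
for n in ("wrist","side","scene"):
    c=bot.capture(n)
    P0=np.array([.566,.239,.02])
    regs=bot.trace(c,"dish_floor"); best=None
    u0,v0=pt(c,P0).astype(int)
    for r in regs:
        if r["region"][v0-5:v0+6,u0-5:u0+6].mean()>.3: best=r["region"]
    if best is None: print(n,"none");continue
    k,_=cv2.findContours(best.astype(np.uint8),cv2.RETR_EXTERNAL,cv2.CHAIN_APPROX_NONE); k=max(k,key=len)[:,0]
    # ground-plane projection at rim height; robust circle r=.064
    Q=np.array([ray(c,u,v,.02)[:2] for u,v in k])
    s=least_squares(lambda p:np.hypot(*(Q-p[:2]).T)-.064,P0[:2],loss="soft_l1",f_scale=.001)
    res=np.hypot(*(Q-s.x).T)-.064
    print(n,s.x.round(4),len(k),np.percentile(res,[10,50,90]).round(4))
st(); plan([.566,.239,.17],np.radians(80.5))
E
```

```text
wrist [0.5659 0.2396] 280 [-0.0193 -0.0018 -0.0008]
side [0.5655 0.2327] 71 [-0.0031  0.0009  0.0083]
scene [0.5734 0.2353] 96 [-0.0031 -0.0008  0.0012]
t 36.35 tcp [0.5665 0.1961 0.2742] zyaw 80.47 xaxis [ 0.  0. -1.] F [ 0.17 -0.98 -5.56] M [0.052 0.028 0.104] w 0.0153 q [ 0.29  0.11  1.74  0.    1.3  -1.11]
plan [-0.0005  0.      0.0001] [0.2084 0.0152 0.0844]
```

Request:
move_arm --moves "0 0 0 0 0.005 0.03 255; 0 0 0 0.03 0.014 0.07 255; 0 0 0 0.1 0.014 0.085 255; 0 0 0 0.17 0.014 0.085 255; 0 0 0 0.22 0.014 0.085 255"

```text
time: 36.85
tcp_pos: [0.5653, 0.2404, 0.1617]
ee_rot: [0.539, -0.457, 0.54, 0.457]
contact_force: [-0.0, -0.7, -5.1]
grip_width: 0.015
```

Request:
move_arm --moves "0 0 0 0.01 0 0 255; 0 0 0 0.018 0 0 255; 0 0 0 0.024 0 0 255; 0 0 0 0.028 0 0 255; 0 0 0 0.028 0 0 255"

```text
time: 37.35
tcp_pos: [0.5675, 0.2395, 0.1516]
ee_rot: [0.541, -0.457, 0.539, 0.456]
contact_force: [-0.8, 0.1, -5.8]
grip_width: 0.0154
```

```bash
python3 - <<'E'
from h import *
avg(6); st(); plan([.566,.239,.1285],np.radians(80.5))
c=bot.capture("wrist"); cv2.imwrite("pics/r.png",c["image"][:,:,::-1])
c=bot.capture("side"); cv2.imwrite("pics/r2.png",cv2.resize(c["image"][130:220,260:370,::-1],None,fx=6,fy=6))
E
```

```text
avgF [ 0.036 -0.171 -5.256] sd [0.3  0.44 0.46] M [0.0145 0.0311 0.0028] tcp [0.5671 0.2393 0.1511]
t 37.65 tcp [0.5668 0.2393 0.1506] zyaw 80.46 xaxis [ 0.001  0.    -1.   ] F [-0.24 -0.51 -5.49] M [ 0.014  0.038 -0.027] w 0.0152 q [ 0.36  0.23  1.83 -0.    1.08 -1.05]
plan [-0.0006  0.0003  0.0006] [ 0.0443  0.0016 -0.0008]
```

View pics/r.png

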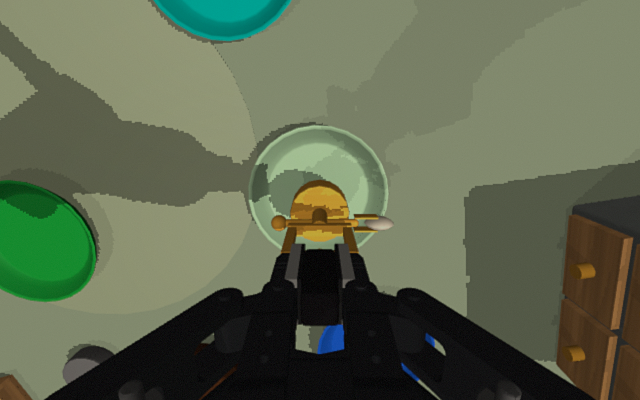

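View pics/r2.png

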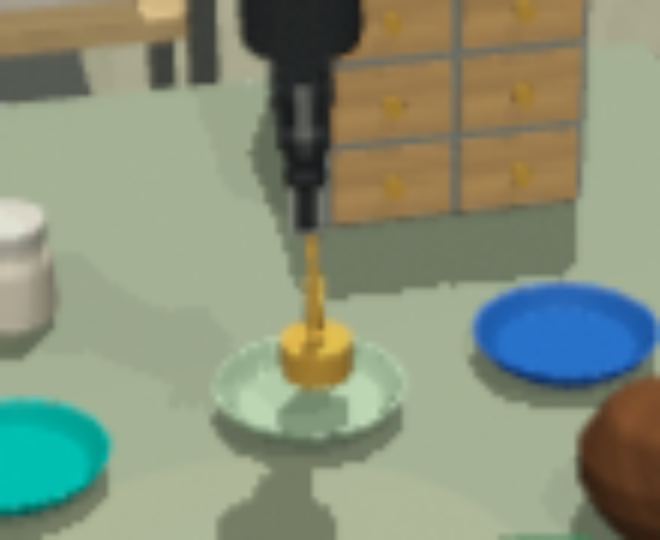

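The foot is over the dish centre (column 320 against dish 318). I'll lower gently.

Request:
move_arm --moves "0 0 0 0.01 0.001 0 255; 0 0 0 0.02 0.001 0 255; 0 0 0 0.028 0.001 0 255; 0 0 0 0.034 0.001 0 255; 0 0 0 0.038 0.001 0 255"

```text
time: 38.25
tcp_pos: [0.5658, 0.2392, 0.1305]
ee_rot: [0.539, -0.457, 0.54, 0.457]
contact_force: [-0.5, -0.3, -5.7]
grip_width: 0.015
```

Request:
move_arm --moves "0 0 0 0.0015 0 0 255; 0 0 0 0.003 0 0 255; 0 0 0 0.0045 0 0 255; 0 0 0 0.006 0 0 255; 0 0 0 0.006 0 0 255"

```text
time: 38.75
tcp_pos: [0.5664, 0.2394, 0.1288]
ee_rot: [0.54, -0.457, 0.54, 0.457]
contact_force: [-0.2, -0.5, -3.7]
grip_width: 0.0153
```

```bash
python3 - <<'E'
from h import *
avg(10); st()
E
```

```text
avgF [-0.49  -0.341 -0.856] sd [0.44 0.43 1.29] M [-0.1259  0.1824  0.0059] tcp [0.5665 0.2394 0.1288]
t 39.25 tcp [0.5665 0.2394 0.1287] zyaw 80.47 xaxis [ 0.001  0.    -1.   ] F [ 0.24 -0.49  1.17] M [-0.143  0.171  0.03 ] w 0.0154 q [ 0.36  0.25  1.85 -0.    1.04 -1.05]
```

The foot is on the dish floor and the load has been taken up. I'll release and check before withdrawing.

Request:
move_arm --moves "0 0 0 0 0 0 255; 0 0 0 0 0 0 190; 0 0 0 0 0 0 130; 0 0 0 0 0 0 80; 0 0 0 0 0 0 80"

```text
time: 39.75
tcp_pos: [0.5662, 0.2394, 0.1283]
ee_rot: [0.54, -0.457, 0.54, 0.457]
contact_force: [-0.3, -0.8, -0.4]
grip_width: 0.0583
```

```bash
python3 - <<'E'
from h import *
for i in range(4): c=bot.capture("wrist")
st(); cv2.imwrite("pics/s.png",c["image"][:,:,::-1])
E
```

```text
t 39.95 tcp [0.5661 0.2393 0.1282] zyaw 80.47 xaxis [ 0.  0. -1.] F [-0.1   0.38  0.25] M [ 0.028  0.042 -0.01 ] w 0.0585 q [ 0.36  0.25  1.85  0.    1.04 -1.05]
```

View pics/s.png

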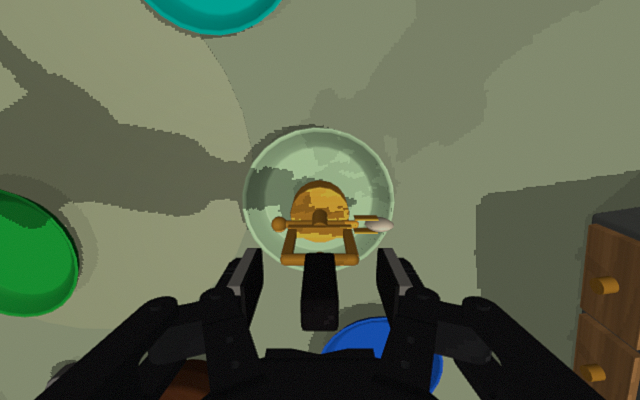

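The pads are clear and the arm stands upright. I'll go straight up.

Request:
move_arm --moves "0 0 0 -0.03 0 0 80; 0 0 0 -0.1 0 0 80; 0 0 0 -0.18 0 0 60; 0 0 0 -0.26 0 0 60; 0 0 0 -0.3 0 0 60"

```text
time: 40.45
tcp_pos: [0.5679, 0.24, 0.2845]
ee_rot: [0.542, -0.458, 0.537, 0.456]
contact_force: [-0.2, 0.7, 0.5]
grip_width: 0.0657
```

```bash
python3 - <<'E'
from h import *
for i in range(4): c=bot.capture("wrist")
st(); cv2.imwrite("pics/t.png",c["image"][:,:,::-1])
for l in ("clip_foot","dish_floor","clip_grip"): print(l,[(round(d["p"],2),np.round(d["point"],4).tolist()) for d in bot.place_of(c,l)])
for n in ("side","scene"):
    c=bot.capture(n); cv2.imwrite(f"pics/t_{n}.png",c["image"][:,:,::-1])
    for l in ("clip_foot","dish_floor","clip_grip","hook_seat","puck","stone_bowl","compound_jar","chuck_key","brush"): print(n,l,[(round(d["p"],2),np.round(d["point"],3).tolist()) for d in bot.place_of(c,l)][:4])
E
```

```text
t 40.65 tcp [0.5663 0.2394 0.2792] zyaw 80.47 xaxis [ 0.002  0.001 -1.   ] F [-0.31  0.24 -0.27] M [-0.002  0.024 -0.012] w 0.0655 q [ 0.36  0.13  1.7  -0.    1.31 -1.05]
clip_foot [(0.85, [0.5699, 0.2352, 0.0063])]
dish_floor [(0.85, [0.3684, 0.2012, 0.006]), (0.76, [0.5726, -0.0431, 0.002]), (0.73, [0.7459, 0.2664, 0.0076]), (0.67, [0.5684, 0.2333, 0.0104])]
clip_grip [(0.95, [0.5743, 0.2387, 0.1331]), (0.35, [0.5677, 0.2373, 0.0097])]
side clip_foot [(0.35, [0.487, -0.45, 0.002])]
side dish_floor [(0.9, [0.746, 0.271, 0.01]), (0.84, [0.565, -0.044, 0.006]), (0.67, [0.566, 0.238, 0.007]), (0.66, [0.366, 0.2, 0.006])]
side clip_grip [(0.49, [0.576, 0.238, 0.123]), (0.44, [0.575, 0.24, 0.006])]
side hook_seat [(0.67, [0.685, -0.339, 0.17])]
side puck [(0.55, [0.727, -0.051, -0.005])]
side stone_bowl [(0.77, [0.76, 0.066, 0.002])]
side compound_jar [(0.81, [0.382, 0.407, -0.002])]
side chuck_key [(0.71, [0.364, -0.279, -0.004])]
side brush [(0.72, [0.486, -0.45, 0.004])]
scene clip_foot [(0.9, [0.575, 0.24, 0.008])]
scene dish_floor [(0.91, [0.565, 0.24, 0.007]), (0.79, [0.748, 0.271, 0.007]), (0.66, [0.364, 0.2, 0.0]), (0.63, [0.565, -0.04, 0.009])]
scene clip_grip [(0.59, [0.571, 0.241, 0.137])]
scene hook_seat [(0.71, [0.686, -0.335, 0.163])]
scene puck [(0.78, [0.728, -0.052, -0.001]), (0.33, [0.57, 0.24, 0.134])]
scene stone_bowl [(0.7, [0.761, 0.067, -0.001]), (0.43, [0.384, 0.407, -0.001])]
scene compound_jar [(0.69, [0.385, 0.41, -0.002])]
scene chuck_key [(0.61, [0.361, -0.274, -0.009])]
scene brush [(0.62, [0.482, -0.45, -0.0])]
```

View pics/t.png

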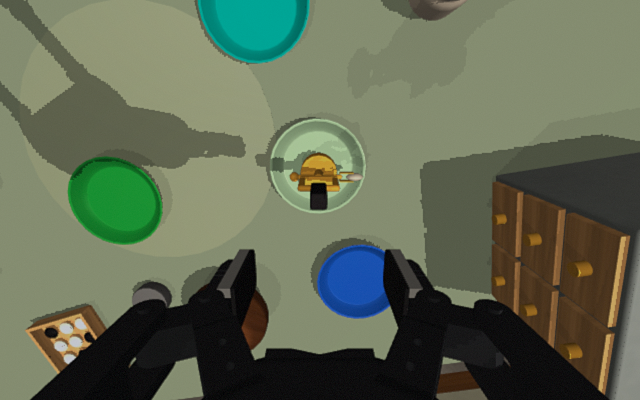

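View pics/t_scene.png

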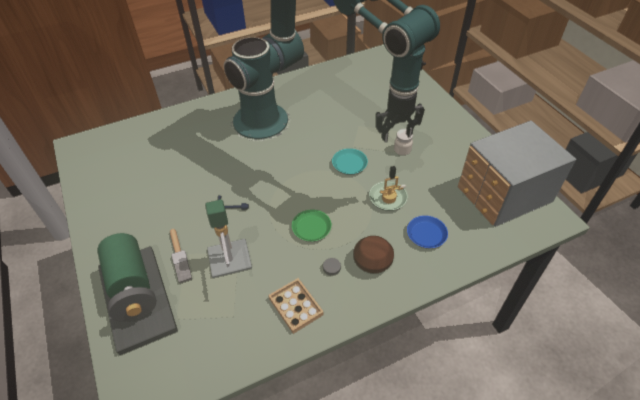

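The arm stands upright in the celadon dish. I'll check the centring precisely.

```bash
python3 - <<'E'
from h import *
c=bot.capture("wrist"); im=c["image"][:,:,::-1]
a=cv2.resize(im[110:220,262:374],None,fx=6,fy=6,interpolation=cv2.INTER_CUBIC)
def circ(C,r,z,col):
    p=np.array([(pt(c,[C[0]+r*np.cos(t),C[1]+r*np.sin(t),z])-[262,110])*6 for t in np.linspace(0,6.3,80)]).astype(int)
    cv2.polylines(a,[p],True,col,1)
D=(.566,.2393)
circ(D,.064,.02,(0,0,255)); circ(D,.042,.006,(0,0,255)); circ((.5663,.2394),.024,.032,(255,0,0)); circ((.571,.2394),.024,.032,(255,0,255))
cv2.imwrite("pics/u.png",a)
E
```

```text
(no output)
```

View pics/u.png

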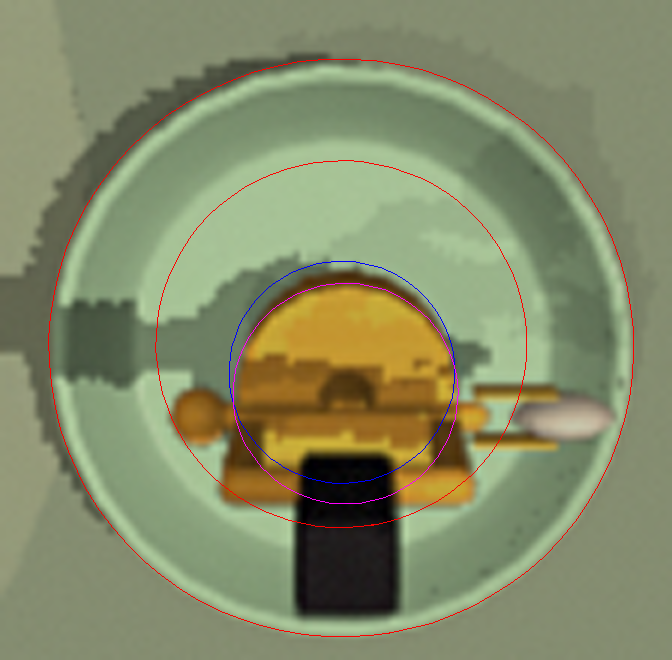

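The foot sits about 5 mm from the dish centre, flat on the 84 mm floor and upright. That is within measuring accuracy of the middle, and redoing the grasp would add risk for little gain. Handing in.

```bash
python3 - <<'E'
from h import *
st(); print(bot.job_done())
E
```

```text
t 41.85 tcp [0.5661 0.2393 0.2782] zyaw 80.47 xaxis [ 0.  0. -1.] F [-0.21 -0.06  0.11] M [-0.007 -0.002 -0.003] w 0.0654 q [ 0.36  0.13  1.7   0.    1.31 -1.05]
the job is handed in; nothing more can be done
None
```

I weighed the clip arm on the scale and then stood it upright in the celadon dish. I handed the job in at 41.9 s, with the gripper open and about 15 cm above the dish.

- **Weighing:** The arm weighs about 5.2 N, so roughly 0.53 kg. I lowered it until the wrist read about 0 N vertically, then let go. The side pictures taken after release showed no visible bounce. It hung untouched for over 4 s, and the pictures over the last 2.6 s of watching were unchanged.
- **Sideways load:** While it was still gripped on the hook, friction gave 1–3 N of sideways load that kept changing sign. I trimmed it to about 1 N before letting go.
- **Lifting off and placing:** After I lifted the arm off, the hook was back at its empty height of about 170 mm. The wrist took up the dish floor contact gently before I released.
- **Last checks:** The foot is flat and upright on the dish floor, but about 5 mm from the dish centre. I judged that close enough and did not regrip. The puck, bowl, jar, chuck key, brush and look-alike dishes were found where they had been.

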